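Load the sensor card frame and log it on the tally counter

ROBOT

A 7-joint arm with a two-finger parallel gripper is mounted at the origin on a cart in front of the work surface, level with it; the furniture and walls round the work are solid. World frame = base frame: x ahead of the robot, y to its left, z up, the work surface at z = 0. Lengths are in m, angles in rad, forces in N, time in s.
With the tool pointing down it reaches from about 0.425 to 0.925 m from the base axis. Payload 6.8 kg.
Tool frame: the origin (TCP) lies midway between the tips of the shut fingers; the grasp point (between the pads) lies 19 mm behind it; z points along the fingers, y is the line along which they close (so a half turn about z gives the same grasp; the last joint's range is limited). The gripper opens to 85 mm and grips with 20 to 120 N. Pads are 22 mm wide; open, the fingers measure 114 mm over their backs; the gripper's body (76 mm by 85 mm) begins 54 mm behind the grasp point. The pads swing forward as they close: fully open they stand 13 mm farther back than shut.
Start: joints at [-0.108, 0.477, 0.022, 1.555, -0.011, 1.109, -0.083], TCP at [0.675, 0, 0.231] pointing down, gripper open.
Joint ranges: [-2.96, 2.96], [-0.34, 2.1], [-1.41, 1.46], [0.24, 2.44], [-1.37, 4.51], [0.17, 1.92], [-2.96, 2.96]. Speed limits (rad/s): [2.39, 2.39, 3.14, 3.14, 3.14, 3.14, 3.14].

INTERFACE

Orientations are given as a unit quaternion [x, y, z, w].
In Python, from bench import arm gives the robot as it stands.
- The arm moves only by the shell command python3 -m pendant 'ROWS' [OPENING]. ROWS is JSON, a list of rows, each a list of 4 numbers: the shift along the tool's x, y, z in mm, then the turn about the tool's z in degrees. A call has 1 to 12 rows; each row is the pose to reach, as a shift and turn from the pose commanded when the call began, along the tool's axes at that moment; what a row does not reach only later rows make up. A row lasts 1/12 s, in which the tool goes at most 41.7 mm and 7.16 degrees, less where a joint would pass 70% of its speed; a pose out of reach is approached as far as the arm can. A call with a gripper value outside its range is refused whole. OPENING is the opening, from 0 (shut) to 1 (fully open), set as the call begins (- or left out, the last holds). The fingers move at their own pace and stop on an object; the grip force is fixed at half the most. Time passes only in rows, so rows that repeat a pose let the fingers close. It gives the time, the measured TCP pose, the force, the opening and the grip force at its end, in the units of the state.
- arm.get_state(): the state, without advancing time (a new reading comes with each control period).
- arm.read_camera(name): name is "scene" or "side" or "wrist"; returns (picture, depth): 384x512x3 uint8, red, green, blue; 384x512 float32, m along the optical axis (not along the pixel's ray), 0 where there is no reading.
- arm.camera_params(name): a dict with "fx", "fy", "cx", "cy" (pixels), "camera_from_world" (4x4, takes a point from world to camera coordinates). Camera axes: x right, y down, z forward; pixel columns grow to the right and rows downward; lengths in m; the calibration is good to about 2 mm. A picture is of the moment at which its call begins: read the wrist's pose just before it. camera_params takes no time and is no camera call; for the wrist camera it gives the pose at the moment of the call.
- arm.job_done(): hands the job in; it is judged then, once.
The state is a dict: "time": time; "joint_pos": joint angles; "dq": joint speeds; "effort": joint torques, N m; "position": TCP position; "eef_rot": TCP orientation; "force": force on the tool from outside, world axes, zero at the start; "torque": the same for the moment, N m; "grip_width": finger opening in m; "grasp_force": force on a finger pad.
Only numpy, scipy, OpenCV 4.12 (cv2) and the standard library are available. Lean on these libraries where they do the work, as an engineer would, in place of code of your own. Each camera call takes 0.05 s, during which the arm holds its last target. There are 200 camera calls.

TASK

Put every sensor board on the bench into the card frame, each in the slot of its own colour: open that slot's two ejector levers if they stand in the way, slide it connector edge first along its two guides, then swing both levers fully in behind it so that it is seated fully home. When all the boards are in and locked, pick up the grey tally counter, log the load with a full click of its orange end button pushed against the rubber face of the steel bench stop, and lay the counter down flat, display up, inside the white tray. Leave the tubs, the dish and the tape where they are.

Things in the scene. Friction and masses are not known exactly. Their poses are not given: they have to be found in the camera images.
- frame: Fixed card frame, 352 mm wide, back panel 40 mm tall; three slots at 130 mm pitch, boards slide in along +x on the bench. Guides: inner walls 53 mm apart (board 50), lips over the board edges 9 to 12 mm above the bench, 43 mm clear between them, from 14 mm before to 58 mm past the slot point, flared mouths from 29 mm before it. Origin under the middle slot's board centre.
- slot_a (a point): Where the centre of the red board's grip is when that board is fully home: left-hand slot (red stripes, back tab and lever posts), 25 mm above the bench. x axis = slide-in direction, z up. A sprung socket meets the board 6 mm before home (2 N there, 4 N home) and pushes it back out to there unless levers hold it.
- slot_b (a point): Where the centre of the yellow board's grip is when that board is fully home: middle slot (yellow stripes, back tab and lever posts), 25 mm above the bench. x axis = slide-in direction, z up. A sprung socket meets the board 6 mm before home (2 N there, 4 N home) and pushes it back out to there unless levers hold it.
- slot_c (a point): Where the centre of the blue board's grip is when that board is fully home: right-hand slot (blue stripes, back tab and lever posts), 25 mm above the bench. x axis = slide-in direction, z up. A sprung socket meets the board 6 mm before home (2 N there, 4 N home) and pushes it back out to there unless levers hold it.
- lever_a_left_post (a point): red post (9 mm dia., top 42 mm up, this point 28) of the red slot's left (+y) lever, 24 mm from its hinge pin, 32 mm before the slot point, 33 mm to the left. Starts 1.0-1.8 rad open (1.57 points to -x; a board passes above 1.5, limit 1.85); swings inward, then to +x, till straight across (0 rad, post 9 mm left of slot line, x as slot's). Last 0.75 rad push the board home. Stays where left; 3-5 N. Bar 30x7 mm.
- lever_a_right_post (a point): red post (9 mm dia., top 42 mm up, this point 28) of the red slot's right (-y) lever, 24 mm from its hinge pin, 32 mm before the slot point, 33 mm to the right. Starts 1.0-1.8 rad open (1.57 points to -x; a board passes above 1.5, limit 1.85); swings inward, then to +x, till straight across (0 rad, post 9 mm right of slot line, x as slot's). Last 0.75 rad push the board home. Stays where left; 3-5 N. Bar 30x7 mm.
- lever_b_left_post (a point): yellow post (9 mm dia., top 42 mm up, this point 28) of the yellow slot's left (+y) lever, 24 mm from its hinge pin, 32 mm before the slot point, 33 mm to the left. Starts 1.0-1.8 rad open (1.57 points to -x; a board passes above 1.5, limit 1.85); swings inward, then to +x, till straight across (0 rad, post 9 mm left of slot line, x as slot's). Last 0.75 rad push the board home. Stays where left; 3-5 N. Bar 30x7 mm.
- lever_b_right_post (a point): yellow post (9 mm dia., top 42 mm up, this point 28) of the yellow slot's right (-y) lever, 24 mm from its hinge pin, 32 mm before the slot point, 33 mm to the right. Starts 1.0-1.8 rad open (1.57 points to -x; a board passes above 1.5, limit 1.85); swings inward, then to +x, till straight across (0 rad, post 9 mm right of slot line, x as slot's). Last 0.75 rad push the board home. Stays where left; 3-5 N. Bar 30x7 mm.
- lever_c_left_post (a point): blue post (9 mm dia., top 42 mm up, this point 28) of the blue slot's left (+y) lever, 24 mm from its hinge pin, 32 mm before the slot point, 33 mm to the left. Starts 1.0-1.8 rad open (1.57 points to -x; a board passes above 1.5, limit 1.85); swings inward, then to +x, till straight across (0 rad, post 9 mm left of slot line, x as slot's). Last 0.75 rad push the board home. Stays where left; 3-5 N. Bar 30x7 mm.
- lever_c_right_post (a point): blue post (9 mm dia., top 42 mm up, this point 28) of the blue slot's right (-y) lever, 24 mm from its hinge pin, 32 mm before the slot point, 33 mm to the right. Starts 1.0-1.8 rad open (1.57 points to -x; a board passes above 1.5, limit 1.85); swings inward, then to +x, till straight across (0 rad, post 9 mm right of slot line, x as slot's). Last 0.75 rad push the board home. Stays where left; 3-5 N. Bar 30x7 mm.
- board_a_grip (a point): Centre of the upright red grip of a sensor board: block 14 (x) by 32 (y) by 40 mm tall on a green board 72 (x) by 50 (y) by 5 mm; 120 g. This point is 25 mm above the board's underside, 44 mm behind its connector edge (brass contacts), 28 mm ahead of its other edge; grip top 45 mm up. +x points to the connector edge, z up. None if this board is absent.
- board_b_grip (a point): Centre of the upright yellow grip of a sensor board: block 14 (x) by 32 (y) by 40 mm tall on a green board 72 (x) by 50 (y) by 5 mm; 120 g. This point is 25 mm above the board's underside, 44 mm behind its connector edge (brass contacts), 28 mm ahead of its other edge; grip top 45 mm up. +x points to the connector edge, z up. None if this board is absent.
- board_c_grip (a point): Centre of the upright blue grip of a sensor board: block 14 (x) by 32 (y) by 40 mm tall on a green board 72 (x) by 50 (y) by 5 mm; 120 g. This point is 25 mm above the board's underside, 44 mm behind its connector edge (brass contacts), 28 mm ahead of its other edge; grip top 45 mm up. +x points to the connector edge, z up. None if this board is absent.
- counter_grip (a point): Centre of a grey hand tally counter lying on the bench: block 80 mm (x) by 30 mm (y) by 36 mm tall, 140 g, 18 mm above its underside. +x points to the end with the orange button, z up (display on top).
- counter_button (a joint): How far the counter's orange end button is pressed, m: 0 = out, 0.006 = fully in (it clicks at 0.0045). The button is 13 mm in diameter, on the counter's axis; it stands out to 50 mm from the counter's centre, moves along the counter's x, takes 1.6 N to start and 4 N fully in, and springs back.
- stop_face (a point): Middle of the rubber-faced front of a fixed steel bench stop, 40 mm wide and 45 mm tall; this point is 22 mm above the bench. The face looks along its -x (towards the robot); x goes into the stop.
- tray_floor (a point): Centre of the inside floor of a fixed low white tray, 130 mm (x) by 100 mm (y) inside, walls 4 mm thick and 12 mm tall, floor 4 mm above the bench. z up.
- tub_caps: Bystander, not part of the job: small white tub with a blue lid, 54 mm wide, 48 mm tall. Origin at the centre of its underside.
- dish_2: Bystander, not part of the job: clear flat dish, 60 mm wide, 15 mm tall. Origin at the centre of its underside.
- tape_1: Bystander, not part of the job: brown roll of tape, 92 mm wide, 48 mm tall. Origin at the centre of its underside.
- tub_filters: Bystander, not part of the job: small white tub with a green lid, 60 mm wide, 52 mm tall. Origin at the centre of its underside.
- counter: The whole tally counter; origin at the centre of its underside, axes as its grip point.
- bench_stop: The whole bench stop; origin on the bench under the middle of its face, axes as its face point; 35 mm deep.
There are look-alikes about, which are no part of the job. Leave any brown look-alike of the counter alone.

How it is judged:
By the outcome, as a careful person would: the job done as asked, in the order asked, and still so for the second after the job is handed in, with the robot touching nothing.
Of board_a, board_b, board_c only 2 to 3 are there at a start; the rules pass over those that are not, and their reading is None.
At some moment in a run one of board_a, board_b, board_c, counter may be knocked a few centimetres aside while the robot is not near it.
Once in a run the grip may slacken for a moment while it holds something.
It also fails if it takes over 210 s, if anything falls off the work surface, if the arm or the gripper's body presses on something with over 40 N, if the wrist force passes 120 N, or if a joint passes its speed limit or range.

## Working session

There is one attempt and no reset: what is moved stays moved. The work goes in short steps, Python scripts to look and compute and a shell command to move; the robot and the scene stay as the last step left them, time stands still between calls to the robot, and variables do not carry over. Pictures are saved under pics/ and viewed, at most 14 in all, crops included, and the job is handed in when it is done.

```bash
ls; mkdir -p pics
cat > h.py <<'E'
import numpy as np, cv2
from bench import arm
from scipy.spatial.transform import Rotation as R
def shot(n):
    P=arm.camera_params(n); im,d=arm.read_camera(n); return P,im,d
def cloud(P,d):
    v,u=np.mgrid[0:d.shape[0],0:d.shape[1]]
    c=np.stack([(u-P['cx'])/P['fx']*d,(v-P['cy'])/P['fy']*d,d,np.ones_like(d)],-1)
    w=c@np.linalg.inv(P['camera_from_world']).T
    w=w[...,:3]; w[d<=0]=np.nan; return w
def save(n,im): cv2.imwrite('pics/'+n+'.png',cv2.cvtColor(im,cv2.COLOR_RGB2BGR))
E
python3 - <<'E'
from h import *
s=arm.get_state(); print(s)
for n in ['scene','side','wrist']:
    P,im,d=shot(n); np.savez('pics/'+n+'0.npz',im=im,d=d,w=cloud(P,d)); 
    print(n,P['fx'],np.linalg.inv(P['camera_from_world']).round(3))
    save(n+'0',im)
E
```

```text
pics
{'time': 0.0, 'joint_pos': array([-0.10811172,  0.47780613,  0.02232736,  1.55647112, -0.01153974,
        1.10931658, -0.08311633]), 'dq': array([-0.00085198,  0.00125566,  0.00177955,  0.00276773,  0.00045905,
        0.00018289, -0.00051018]), 'effort': array([-5.45967814e-04, -5.96443820e+01,  1.60769675e+00, -2.81194621e+01,
        1.24063640e-02,  9.39900521e-03,  2.20753498e-05]), 'position': array([6.74389434e-01, 1.06711335e-05, 2.30313128e-01]), 'eef_rot': array([ 7.07102915e-01,  7.07110027e-01, -6.96592266e-04, -6.26628142e-04]), 'force': array([-0.26261049,  0.79717259, -0.22397278]), 'torque': array([0.01684056, 0.03659663, 0.02643046]), 'grasp_force': 0.0, 'grip_width': 0.08565553337519187}
scene 414.52493695696955 [[ 0.69  -0.443  0.573 -0.368]
 [-0.724 -0.41   0.555 -0.984]
 [-0.011 -0.797 -0.604  1.003]
 [ 0.     0.     0.     1.   ]]
side 375.1870064129068 [[-0.803 -0.467  0.37   0.024]
 [-0.596  0.623 -0.507  0.61 ]
 [ 0.007 -0.627 -0.779  1.144]
 [ 0.     0.     0.     1.   ]]
wrist 320.9927107157879 [[ 1.     0.001 -0.001  0.675]
 [ 0.    -0.949 -0.317  0.081]
 [-0.001  0.317 -0.949  0.374]
 [ 0.     0.     0.     1.   ]]
```

View pics/scene0.png

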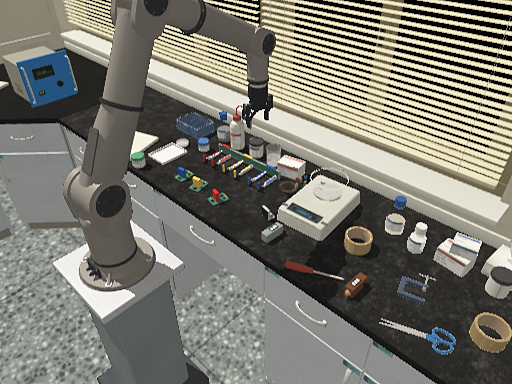

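View pics/side0.png

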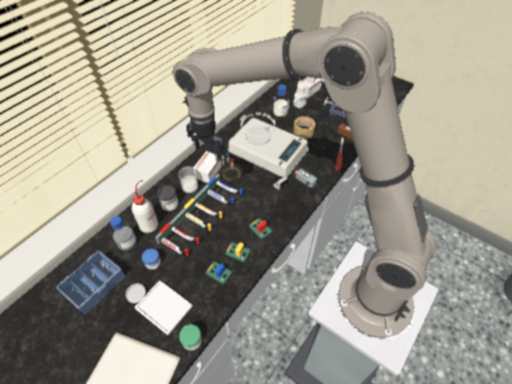

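The scene picture shows boards blue (183,174), yellow (198,184), red (215,196), the counter (272,232) with the stop (268,212), the tray (168,153) and the frame (250,170). The side picture shows the same: boards at (219,270), (238,250), (260,228). I'll build a top-down map from the clouds.

```bash
cat >> h.py <<'E'
def topdown(ws,ims,x0,x1,y0,y1,res=0.001,zmax=0.15):
    # rows: x decreasing downwards; cols: y decreasing to right
    H=int((x1-x0)/res);W=int((y1-y0)/res); img=np.zeros((H,W,3),np.uint8); Z=np.full((H,W),-1.)
    for w,im in zip(ws,ims):
        p=w.reshape(-1,3);c=im.reshape(-1,3)
        ok=np.isfinite(p[:,0]);p=p[ok];c=c[ok]
        ok=(p[:,0]>x0)&(p[:,0]<x1)&(p[:,1]>y0)&(p[:,1]<y1)&(p[:,2]<zmax);p=p[ok];c=c[ok]
        o=np.argsort(p[:,2]);p=p[o];c=c[o]
        r=((x1-p[:,0])/res).astype(int).clip(0,H-1);q=((y1-p[:,1])/res).astype(int).clip(0,W-1)
        for i in range(len(p)):
            if p[i,2]>Z[r[i],q[i]]: Z[r[i],q[i]]=p[i,2]; img[r[i],q[i]]=c[i]
    return img,Z
def colmask(im):
    h=cv2.cvtColor(im,cv2.COLOR_RGB2HSV); H,S,V=[h[...,i].astype(int) for i in range(3)]
    g=(S>140)&(V>90)
    return dict(red=g&((H<8)|(H>172)),yellow=g&(H>20)&(H<32),blue=g&(H>100)&(H<130),green=g&(H>40)&(H<90),orange=g&(H>=9)&(H<19))
E
python3 - <<'E'
from h import *
for n in ['scene','side']:
    f=np.load(f'pics/{n}0.npz'); im,w=f['im'],f['w']
    if n=='side': save('sidecrop',cv2.resize(im[130:350,80:360],None,fx=2.7,fy=2.7,interpolation=cv2.INTER_CUBIC))
    for k,m in colmask(im).items():
        N,L,S,C=cv2.connectedComponentsWithStats((m&(w[...,0]>0.3)&(w[...,2]<.1)&(w[...,2]>-.02)).astype(np.uint8))
        for i in range(1,N):
            if S[i,4]>=6:
                p=w[L==i]; print(n,k,S[i,4],C[i].round(),np.nanmedian(p,0).round(3),'zmax',np.nanmax(p[:,2]).round(3))
E
```

```text
scene red 8 [237. 135.] [0.76  0.205 0.081] zmax 0.083
scene red 22 [226. 146.] [0.703 0.23  0.04 ] zmax 0.046
scene red 8 [214. 153.] [ 0.677  0.271 -0.001] zmax -0.0
scene red 15 [204. 157.] [0.581 0.234 0.033] zmax 0.046
scene red 16 [212. 162.] [0.584 0.183 0.027] zmax 0.04
scene red 8 [297. 179.] [ 0.717 -0.174  0.044] zmax 0.046
scene red 67 [215. 194.] [ 0.438 -0.001  0.029] zmax 0.046
scene red 19 [457. 261.] [ 0.703 -0.818  0.051] zmax 0.058
scene red 173 [298. 267.] [ 0.374 -0.456  0.018] zmax 0.025
scene yellow 15 [247. 155.] [0.713 0.1   0.039] zmax 0.048
scene yellow 9 [235. 163.] [ 0.679  0.14  -0.002] zmax 0.003
scene yellow 16 [223. 168.] [0.587 0.115 0.023] zmax 0.043
scene yellow 16 [234. 174.] [0.589 0.051 0.024] zmax 0.041
scene yellow 59 [196. 181.] [0.443 0.122 0.03 ] zmax 0.047
scene blue 539 [55. 94.] [0.427 1.309 0.058] zmax 0.1
scene blue 11 [31. 98.] [0.302 1.311 0.077] zmax 0.093
scene blue 18 [271. 167.] [ 0.712 -0.039  0.043] zmax 0.047
scene blue 63 [181. 172.] [0.446 0.217 0.031] zmax 0.047
scene blue 9 [305. 177.] [ 0.749 -0.187  0.044] zmax 0.047
sce
[... 462 characters left out ...]
zmax 0.048
side red 47 [165. 228.] [0.701 0.22  0.041] zmax 0.046
side red 28 [197. 240.] [0.586 0.185 0.015] zmax 0.041
side red 28 [186. 252.] [0.582 0.241 0.016] zmax 0.043
side yellow 43 [189. 203.] [0.707 0.087 0.04 ] zmax 0.048
side yellow 25 [220. 214.] [0.59  0.056 0.021] zmax 0.041
side yellow 25 [209. 226.] [0.586 0.119 0.024] zmax 0.047
side yellow 74 [239. 248.] [0.444 0.128 0.038] zmax 0.049
side blue 23 [211. 181.] [ 0.709 -0.037  0.042] zmax 0.045
side blue 21 [241. 191.] [ 0.598 -0.073  0.016] zmax 0.042
side blue 19 [232. 200.] [ 0.597 -0.023  0.027] zmax 0.044
side blue 83 [220. 270.] [0.446 0.228 0.04 ] zmax 0.049
side orange 82 [344. 131.] [ 0.448 -0.614  0.022] zmax 0.04
```

View pics/sidecrop.png

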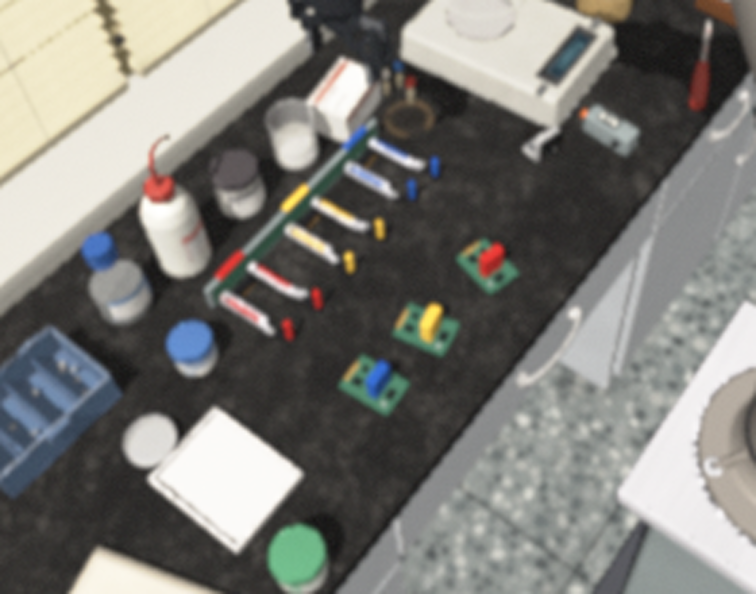

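The crop confirms the layout: slots red/yellow/blue from left (+y), all levers roughly open, and the counter's orange button faces the stop. Now a close look with the wrist camera.

```bash
python3 -m pendant '[[40,-20,-15,0],[80,-40,-30,0],[120,-60,-50,0],[160,-75,-70,0],[190,-75,-70,0],[190,-75,-70,0],[190,-75,-70,0],[190,-75,-70,0]]'
cat >> h.py <<'E'
def look(name,mn=15,keys=('red','yellow','blue','orange'),pr=True):
    P,im,d=shot('wrist'); w=cloud(P,d); save(name,im); np.savez('pics/'+name+'.npz',im=im,w=w,d=d)
    if pr:
      for k,m in colmask(im).items():
        if k not in keys: continue
        N,L,S,C=cv2.connectedComponentsWithStats((m&(w[...,2]<.06)).astype(np.uint8))
        for i in range(1,N):
            if S[i,4]>=mn:
                p=w[L==i]; z=np.nanpercentile(p[:,2],90); t=p[p[:,2]>z-.004]
                print(k,S[i,4],C[i].round(),'top z',z.round(3),'xy',np.nanmean(t,0)[:2].round(4),'ext',np.ptp(t[:,:2],0).round(3))
    return P,im,w
E
python3 - <<'E'
from h import *
look('w1')
E
```

```text
time: 0.82
position: [0.5997, 0.1905, 0.301]
eef_rot: [0.706, 0.708, -0.0, 0.0]
force: [1.2, -1.3, -0.8]
grip_width: 0.0852
grasp_force: 0.0
red 121 [296. 102.] top z 0.015 xy [0.6578 0.2489] ext [0.052 0.005]
red 59 [239. 111.] top z 0.043 xy [0.5848 0.2396] ext [0.007 0.008]
red 339 [334. 126.] top z 0.046 xy [0.7014 0.2219] ext [0.011 0.045]
red 148 [296. 148.] top z 0.015 xy [0.661  0.1894] ext [0.053 0.006]
red 69 [240. 153.] top z 0.044 xy [0.5856 0.1851] ext [0.008 0.008]
red 37 [326. 368.] top z 0.046 xy [ 0.7224 -0.1653] ext [0.009 0.005]
yellow 59 [171. 117.] top z 0.007 xy [0.492  0.2294] ext [0.006 0.028]
yellow 46 [173. 185.] top z 0.007 xy [0.4885 0.1349] ext [0.009 0.026]
yellow 518 [141. 196.] top z 0.046 xy [0.4486 0.1265] ext [0.018 0.033]
yellow 88 [243. 201.] top z 0.043 xy [0.5889 0.119 ] ext [0.008 0.008]
yellow 101 [296. 197.] top z 0.015 xy [0.6638 0.119 ] ext [0.053 0.007]
yellow 247 [331. 223.] top z 0.046 xy [0.7077 0.0924] ext [0.011 0.045]
yellow 125 [296. 235.] top z 0.015 xy [0.6666 0.0596] ext [0.053 0.008]
yellow 92 [246. 243.] top z 0.043 xy [0.592  0.0544] ext [0.007 0.008]
yellow 37 [176. 270.] top z 0.007 xy [ 0.4826 -0.0051] ext [0.008 0.025]
blue 1893 [306.  29.] top z 0.05 xy [0.6603 0.3296] ext [0.052 0.051]
blue 541 [134. 122.] top z 0.046 xy [0.4513 0.2254] ext [0.016 0.031]
blue 71 [296. 276.] top z 0.015 xy [ 0.6701 -0.0106] ext [0.051 0.005]
blue 86 [251. 289.] top z 0.043 xy [ 0.5993 -0.0222] ext [0.007 0.007]
blue 181 [328. 303.] top z 0.046 xy [ 0.7141 -0.0362] ext [0.011 0.046]
blue 81 [296. 308.] top z 0.015 xy [ 0.6726 -0.0698] ext [0.051 0.008]
blue 82 [250. 316.] top z 0.043 xy [ 0.5985 -0.073 ] ext [0.006 0.008]
```

View pics/w1.png

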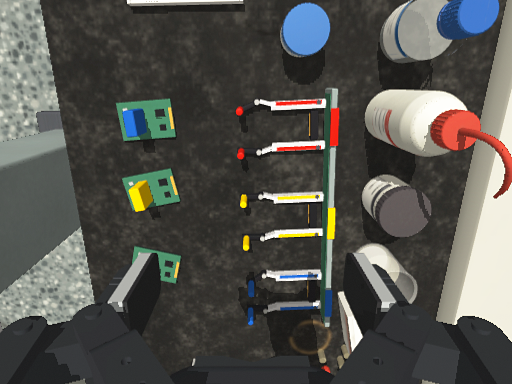

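All three boards, the frame (yaw about 2.8°), and the lever posts are clearly seen: red posts (239,111)/(240,153), yellow (243,201)/(246,243), blue (251,289)/(250,316). I'll work out lever angles, bar height and board poses.

```bash
cat >> h.py <<'E'
YAW=0.0491
SL=dict(a=np.array([.6406,.2183]),b=np.array([.6469,.0887]),c=np.array([.6533,-.0402]))
RF=np.array([[np.cos(YAW),-np.sin(YAW)],[np.sin(YAW),np.cos(YAW)]])
def inslot(k,p): return (np.asarray(p)[...,:2]-SL[k])@RF   # world -> slot frame
def toworld(k,q): return SL[k]+RF@np.asarray(q)
def shift(xy,z,yaw=None):
    """tool shift (mm) from present pose to world xy,z; turn deg so tool y lies along yaw dir"""
    s=arm.get_state(); r=R.from_quat(s['eef_rot']); d=r.inv().apply(np.array([*xy,z])-s['position'])*1e3
    t=0
    ty=r.apply([0,1,0]); cur=np.degrees(np.arctan2(ty[1],ty[0]))
    if yaw is not None:
        t=-(np.degrees(yaw)-cur); t=(t+90)%180-90
    return d.round(1),round(t,1),'ty dir',round(cur,1)
def board(w,im,guess,r=.06):
    g=(np.hypot(w[...,0]-guess[0],w[...,1]-guess[1])<r)
    top=g&(w[...,2]>.040)&(w[...,2]<.05); tp=w[top][:,:2]
    hs=cv2.cvtColor(im,cv2.COLOR_RGB2HSV); gr=g&(hs[...,0]>60)&(hs[...,0]<90)&(hs[...,1]>100)&(w[...,2]<.012)
    c,sz,an=cv2.minAreaRect(tp.astype(np.float32)*1000); 
    out=[('grip',np.round(c,1),np.round(sz,1),round(an,1))]
    if gr.sum()>30:
        c,sz,an=cv2.minAreaRect(w[gr|(g&(w[...,2]>.002)&(w[...,2]<.012))][:,:2].astype(np.float32)*1000); out.append(('board',np.round(c,1),np.round(sz,1),round(an,1)))
    return out
E
python3 - <<'E'
from h import *
f=np.load('pics/w1.npz'); w,im=f['w'],f['im']
for k in 'abc':
    q=inslot(k,w)*1e3; z=w[...,2]*1e3
    m=(abs(q[...,1])<45)&(q[...,0]<-25)&(q[...,0]>-70)&(z>3)
    for s in (1,-1):
        n=m&(q[...,1]*s>0); b=n&(z<34)&(q[...,0]>-50)
        po=n&(z>38)&(q[...,0]<-40)
        print(k,s,'post',q[po].mean(0).round(1),'bar z pct',np.percentile(z[b],[10,50,90]).round(1),'bar xy by', q[b].mean(0).round(1))
for n,g in [('c',(.451,.225)),('b',(.4486,.1265)),('a',(.44,.003))]:
    try: print(n,board(w,im,g))
    except Exception as e: print(n,e)
print(shift(toworld('a',(-55,0)),.026,YAW)); print(RF)
E
```

```text
a 1 post [-54.6  24. ] bar z pct [10.3 12.1 14.7] bar xy by [-37.6  30.1]
a -1 post [-56.1 -12.7] bar z pct [ 6.5 12.  14.6] bar xy by [-37.6 -31.6]
b 1 post [-56.6  33.2] bar z pct [ 6.5 11.7 14.8] bar xy by [-37.5  33.3]
b -1 post [-56.4 -31.2] bar z pct [ 6.9 11.7 14.4] bar xy by [-37.1 -31.5]
c 1 post [-53.3  20.7] bar z pct [ 5.2 11.7 15.1] bar xy by [-37.6  29. ]
c -1 post [-56.4 -29.9] bar z pct [ 5.2 10.9 14.3] bar xy by [-36.8 -31.6]
c [('grip', array([450.6, 224.9]), array([14.9, 31.9]), 4.7), ('board', array([451.1, 224.7]), array([112.9, 113.8]), 37.7)]
b [('grip', array([448.3, 125.6]), array([13.9, 32.3]), 11.0), ('board', array([447.8, 127.6]), array([116. , 110.3]), 30.2)]
a [('grip', array([0., 0.]), array([0., 0.]), 0.0), ('board', array([444.7,  10.2]), array([ 98.4, 116.3]), 63.9)]
(array([ -2708.2, -54891.1,    318.9]), np.float64(-2.9), 'ty dir', np.float64(-0.0))
[[ 0.99879484 -0.04908027]
 [ 0.04908027  0.99879484]]
```

```bash
sed -i 's/return SL\[k\]+RF@np.asarray(q)/return SL[k]+RF@np.asarray(q)\/1e3/' h.py
python3 -m pendant '[[25,-14,40,-2.8],[25,-14,80,-2.8],[25,-14,120,-2.8],[25,-14,160,-2.8],[25,-14,200,-2.8],[25,-14,240,-2.8],[25,-14,260,-2.8],[25,-14,277,-2.8],[25,-14,277,-2.8],[25,-14,277,-2.8]]' 0
python3 -c "
from h import *
print(shift(toworld('a',(-55,0)),.024,YAW))"
```

```text
time: 1.7
position: [0.5859, 0.2127, 0.0233]
eef_rot: [0.691, 0.723, -0.001, -0.0]
force: [-0.2, 0.3, 0.9]
grip_width: -0.0002
grasp_force: 0.0
(array([ 3. , -0.1, -0.7]), np.float64(-0.2), 'ty dir', np.float64(2.7))
```

```bash
python3 -m pendant '[[0,0,0,0],[3,0,0,0]]' ; python3 -m pendant '[[6,0,0,0],[12,0,0,0],[18,0,0,0],[19.5,0,0,0],[19.5,0,0,0],[19.5,0,0,0]]'; python3 -c "
from h import *
print(inslot('a',arm.get_state()['position'])*1e3)"
```

```text
time: 1.87
position: [0.5874, 0.217, 0.0259]
eef_rot: [0.69, 0.723, 0.001, 0.001]
force: [0.1, -1.3, 0.7]
grip_width: -0.0001
grasp_force: 0.0
time: 2.37
position: [0.5852, 0.2385, 0.0247]
eef_rot: [0.689, 0.724, 0.001, 0.0]
force: [0.5, 0.5, -0.4]
grip_width: -0.0
grasp_force: 0.0
[-54.33210716  22.85908619]
```

```bash
python3 -m pendant '[[-10,0,0,0],[-25,0,0,0],[-36,0,0,0],[-42,0,0,0],[-42,0,0,0],[-22,0,0,0],[-22,0,-30,0],[-60,0,-30,0],[-100,0,-30,0],[-140,0,-30,0],[-160,0,-30,0],[-160,0,-30,0]]'
python3 -m pendant '[[0,0,0,0],[0,0,30,0],[-6,0,30,0],[-12,0,30,0],[-12,0,30,0],[8,0,30,0],[8,0,0,0],[-35,0,0,0],[-75,0,0,0],[-110,0,0,0],[-120,0,0,0],[-120,0,0,0]]'
python3 -m pendant '[[0,0,0,0],[0,0,30,0],[5,0,30,0],[12,0,30,0],[20,0,30,0],[20,0,30,0],[0,0,30,0],[-12,0,30,0],[-20,0,30,0],[-20,0,30,0],[0,0,30,0],[0,0,-10,0]]'
python3 -c "
from h import *
print(inslot('c',arm.get_state()['position'])*1e3)"
```

```text
time: 3.37
position: [0.5933, 0.0692, 0.0544]
eef_rot: [0.693, 0.721, -0.002, 0.002]
force: [1.0, -0.4, 0.0]
grip_width: -0.0004
grasp_force: 0.0
time: 4.37
position: [0.5993, -0.0478, 0.0558]
eef_rot: [0.692, 0.722, -0.0, 0.002]
force: [0.7, -0.1, -0.1]
grip_width: 0.0001
grasp_force: 0.0
time: 5.37
position: [0.5936, -0.0378, 0.0583]
eef_rot: [0.688, 0.725, -0.003, -0.005]
force: [0.2, 0.4, -0.1]
grip_width: 0.0002
grasp_force: 0.0
[-59.46544477   5.3155449 ]
```

```bash
python3 -m pendant '[[0,0,-40,0],[30,-15,-80,0],[60,-30,-120,0],[90,-45,-160,0],[120,-60,-205,0],[126,-62,-205,0],[126,-62,-205,0],[126,-62,-205,0],[126,-62,-205,0]]' 1
cat >> h.py <<'E'
def levers(w):
    z=w[...,2]*1e3
    for k in 'abc':
        q=inslot(k,w)*1e3
        for s in (1,-1):
            po=(abs(q[...,1])<48)&(q[...,0]<-24)&(q[...,0]>-70)&(z>38)&(z<48)&(q[...,1]*s>0)
            if po.sum()<5: print(k,s,'none'); continue
            c=q[po].mean(0); print(k,s,c.round(1),'theta',np.arctan2(-32-c[0],33-s*c[1]).round(2),po.sum())
E
python3 - <<'E'
from h import *
P,im,w=look('w2')
levers(w)
for n,g in [('c',(.451,.225)),('b',(.4486,.1265)),('a',(.438,.003))]:
    try: print(n,board(w,im,g,.03)[0])
    except Exception as e: print(n,e)
s=arm.get_state();print(s['position'],s['eef_rot'])
E
```

```text
time: 6.12
position: [0.5305, 0.0805, 0.2692]
eef_rot: [0.689, 0.724, 0.0, 0.0]
force: [0.4, -0.3, -0.5]
grip_width: 0.0851
grasp_force: 0.0
red 20 [306.   1.] top z 0.025 xy [0.5824 0.2486] ext [0.003 0.001]
red 195 [374.   7.] top z 0.015 xy [0.6576 0.2486] ext [0.053 0.006]
red 524 [422.  31.] top z 0.046 xy [0.701  0.2216] ext [0.012 0.045]
red 141 [368.  64.] top z 0.015 xy [0.6604 0.1899] ext [0.053 0.006]
red 94 [306.  73.] top z 0.043 xy [0.5866 0.1758] ext [0.009 0.008]
red 444 [179. 208.] top z 0.046 xy [0.4426 0.006 ] ext [0.019 0.032]
yellow 80 [223.  20.] top z 0.007 xy [0.4921 0.2286] ext [0.004 0.027]
yellow 69 [219. 105.] top z 0.007 xy [0.4886 0.1346] ext [0.008 0.027]
yellow 530 [182. 113.] top z 0.046 xy [0.4482 0.1261] ext [0.018 0.032]
yellow 90 [302. 125.] top z 0.043 xy [0.5886 0.1185] ext [0.008 0.008]
yellow 130 [361. 126.] top z 0.015 xy [0.664  0.1192] ext [0.053 0.005]
yellow 378 [403. 155.] top z 0.046 xy [0.7074 0.0918] ext [0.012 0.046]
yellow 122 [356. 173.] top z 0.015 xy [0.667  0.0597] ext [0.052 0.006]
yellow 100 [299. 181.] top z 0.043 xy [0.5921 
[... 281 characters left out ...]
6709 -0.0103] ext [0.052 0.006]
blue 264 [388. 253.] top z 0.046 xy [ 0.7138 -0.0372] ext [0.012 0.045]
blue 50 [336. 262.] top z 0.015 xy [ 0.6586 -0.0711] ext [0.023 0.005]
blue 109 [295. 271.] top z 0.043 xy [ 0.5983 -0.0792] ext [0.008 0.009]
a 1 none
a -1 [-56.  -39.9] theta 1.85 61
b 1 [-56.9  32.6] theta 1.56 52
b -1 [-56.7 -35.8] theta 1.68 44
c 1 [-56.2  38.9] theta 1.81 43
c -1 [-56.7 -36.1] theta 1.7 39
c ('grip', array([450.3, 223.4]), array([14.8, 29.4]), 4.5)
b ('grip', array([447.9, 125.5]), array([14.2, 31.9]), 12.0)
a ('grip', array([442.4,   5.8]), array([32.2, 14.1]), 76.9)
[0.5302649  0.07941197 0.26813834] [ 6.90007868e-01  7.23801379e-01 -8.29862868e-04 -1.30691092e-04]
```

View pics/w2.png

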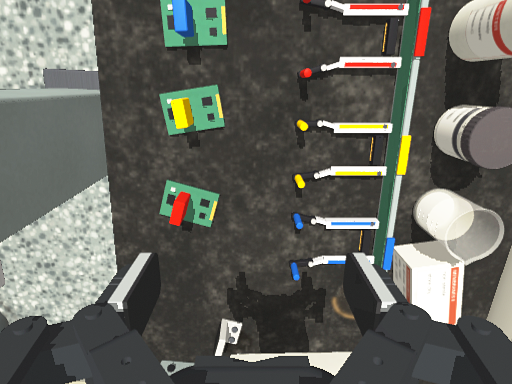

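The levers are now all open past 1.5 rad (posts at (306,73), (302,125), (299,181), (298,221), (295,271)), and the red board's grip is at (180,208). Grasping red.

```bash
python3 -c "
from h import *
print(shift((.4424,.0058),.014,np.radians(-13)))"
```

```text
(array([-69.1, -90.9, 254.3]), np.float64(15.7), 'ty dir', np.float64(2.7))
```

```bash
python3 -m pendant '[[-20,-30,25,5],[-40,-60,50,10],[-60,-85,75,15],[-69,-91,110,15.7],[-69,-91,150,15.7],[-69,-91,190,15.7],[-69,-91,190,15.7],[-69,-91,190,15.7],[-69,-91,190,15.7]]' 0.6
python3 -c "
from h import *
P,im,w=look('w3',pr=False)
print(board(w,im,(.4424,.0058),.04)[0])
print(shift((.4424,.0058),.014,np.radians(-13)))"
```

```text
time: 6.92
position: [0.4436, 0.0067, 0.08]
eef_rot: [0.782, 0.623, -0.0, 0.0]
force: [-0.4, -0.5, 0.7]
grip_width: 0.0511
grasp_force: 0.0
('grip', array([442.2,   6.2]), array([31.5, 14. ]), 76.6)
(array([-1.7, -1.9, 66.9]), np.float64(0.0), 'ty dir', np.float64(-13.0))
```

```bash
python3 -m pendant '[[-0.5,-1,30,0],[-0.5,-1,55,0],[-0.5,-1,66,0],[-0.5,-1,66,0],[-0.5,-1,66,0]]' ; python3 -m pendant '[[0,0,0,0],[0,0,0,0],[0,0,0,0],[0,0,0,0],[0,0,0,0],[0,0,0,0]]' 0;  python3 -m pendant '[[0,0,-20,0],[0,0,-50,0],[0,0,-80,0],[0,0,-80,0],[0,0,-80,0]]'
python3 -c "
from h import *
P,im,w=look('w4',pr=False)
s=arm.get_state(); print(s['position']); print(s['grip_width'])
print(shift(toworld('a',(-90,0)),.095,YAW))"
```

```text
time: 7.38
position: [0.4434, 0.0072, 0.0148]
eef_rot: [0.782, 0.623, 0.001, 0.001]
force: [0.5, -0.3, 0.2]
grip_width: 0.0516
grasp_force: 0.0
time: 7.88
position: [0.4429, 0.0071, 0.0146]
eef_rot: [0.782, 0.623, 0.001, 0.001]
force: [-1.5, -0.2, 10.8]
grip_width: 0.0133
grasp_force: 59.3
time: 8.3
position: [0.4433, 0.0071, 0.0951]
eef_rot: [0.782, 0.623, 0.002, 0.001]
force: [-0.2, 0.4, -2.1]
grip_width: 0.0133
grasp_force: 59.1
[0.44217526 0.00698639 0.09383839]
0.013222228581526954
(array([225.9,  59.6,  -0.9]), np.float64(-15.7), 'ty dir', np.float64(-12.9))
```

View pics/w4.png

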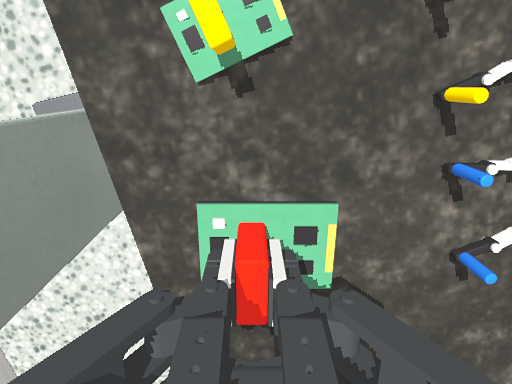

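The red board is firmly held and level in the fingers (grip at (252,265)). Measuring the in-hand offset, then carrying it to the mouth of slot a.

```bash
cat >> h.py <<'E'
def inhand(w,im,col,tcp,q):
    """held board: points in tool frame (mm)"""
    t=R.from_quat(q).inv().apply((w.reshape(-1,3)-tcp)).reshape(w.shape)*1e3
    hs=cv2.cvtColor(im,cv2.COLOR_RGB2HSV)
    near=(abs(t[...,0])<70)&(abs(t[...,1])<70)
    g=near&(hs[...,0]>60)&(hs[...,0]<90)&(hs[...,1]>90)&(t[...,2]>0)&(t[...,2]<25)
    k=near&colmask(im)[col]&(t[...,2]<-20)&(abs(t[...,1])<15)
    T=t[k]; T=T[T[:,2]<np.percentile(T[:,2],10)+4]
    print('grip top z',np.percentile(T[:,2],20).round(1),'x',np.percentile(T[:,0],[1,99]).round(1),'y',np.percentile(T[:,1],[1,99]).round(1))
    G=t[g]; print('board top z',np.median(G[:,2]).round(1),'x',np.percentile(G[:,0],[.5,99.5]).round(1),'y',np.percentile(G[:,1],[.5,99.5]).round(1), len(G))
    # edge yaw from far-side edge: max x per y bin
    e=np.array([[y,G[abs(G[:,1]-y)<1.5][:,0].max()] for y in range(-20,36,4) if (abs(G[:,1]-y)<1.5).sum()>5]); print('edge slope deg',np.degrees(np.polyfit(e[:,0],e[:,1],1)[0]).round(2))
E
python3 - <<'E'
from h import *
f=np.load('pics/w4.npz'); s=arm.get_state()
inhand(f['w'],f['im'],'red',s['position'],s['eef_rot'])
E
python3 -m pendant '[[40,10,0,-2],[80,20,0,-4],[120,30,0,-8],[160,40,0,-12],[200,50,0,-15.7],[226,60,0,-15.7],[226,60,0,-15.7],[226,60,0,-15.7],[226,60,0,-15.7]]'
python3 -c "
from h import *
s=arm.get_state();print(inslot('a',s['position'])*1e3,shift(toworld('a',(-90,0)),.016,YAW))"
```

```text
grip top z -32.6 x [-16.1  15. ] y [-4.9  8.2]
board top z 7.7 x [-25.6  23.9] y [-26.1  45.2] 5380
edge slope deg -0.11
time: 9.1
position: [0.5495, 0.2126, 0.0915]
eef_rot: [0.69, 0.724, -0.002, -0.0]
force: [0.3, -0.9, -1.2]
grip_width: 0.013
grasp_force: 58.9
[-91.26656613  -1.23115586] (array([ 1.4,  1.5, 75.5]), np.float64(-0.0), 'ty dir', np.float64(2.8))
```

```bash
python3 -m pendant '[[1,-15,0,0],[2,-30,10,0],[2,-30,40,0],[2,-30,70,0],[2,-30,77,0],[2,-30,77,0],[2,-30,77,0]]'
python3 -c "
from h import *
s=arm.get_state();print(s['position'],s['force'],inslot('a',s['position'])*1e3,shift(toworld('a',(-60,.7)),.0145,YAW))"
```

```text
time: 9.68
position: [0.5209, 0.2125, 0.0184]
eef_rot: [0.691, 0.723, -0.001, 0.0]
force: [-6.0, -3.7, 30.0]
grip_width: 0.0128
grasp_force: 64.5
[0.52088856 0.21253294 0.0184443 ] [-6.02725229 -3.69411702 30.0253755 ] [-1.19850217e+02  1.15360836e-01] (array([ 0.8, 59.8,  3.9]), np.float64(-0.2), 'ty dir', np.float64(2.6))
```

```bash
python3 -m pendant '[[0,0,-3,0],[0,0,-4,0],[0,0,-4,0]]'
python3 -c "
from h import *
s=arm.get_state();print(s['position'],s['force'])
P,im,w=look('w5',pr=False); inhand(w,im,'red',s['position'],s['eef_rot'])
t=R.from_quat(s['eef_rot']).inv().apply((w.reshape(-1,3)-s['position']))*1e3
hs=cv2.cvtColor(im,cv2.COLOR_RGB2HSV).reshape(-1,3)
g=(hs[:,0]>60)&(hs[:,0]<90)&(hs[:,1]>90)&(abs(t[:,0])<27)&(t[:,1]>-30)&(t[:,1]<50)&(t[:,2]>-5)&(t[:,2]<25)
G=t[g];print('pitch fit z=ax+by+c',np.linalg.lstsq(np.c_[G[:,:2],np.ones(len(G))],G[:,2],rcond=None)[0])
"
```

```text
time: 9.93
position: [0.5205, 0.2129, 0.0202]
eef_rot: [0.69, 0.724, -0.0, 0.0]
force: [-0.6, -0.2, -1.2]
grip_width: 0.0131
grasp_force: 59.4
[0.52046889 0.21293386 0.02022429] [-0.5616804  -0.2210593  -1.19655356]
grip top z -31.5 x [-16.6  14.3] y [-6.1  7.1]
board top z 13.1 x [-25.6  41.4] y [-68.7  43.1] 10725
edge slope deg -0.08
pitch fit z=ax+by+c [-1.05319588e-03  8.01859715e-03  8.89677994e+00]
```

View pics/w5.png

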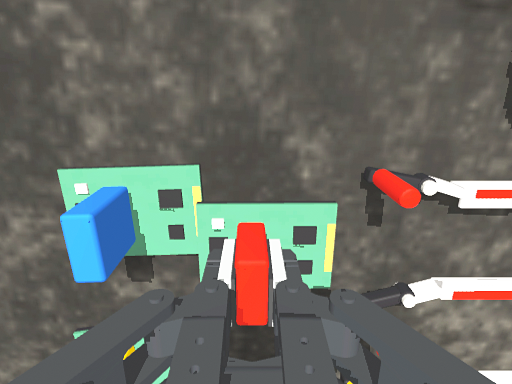

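I'd brought red down onto the blue board's front edge (196,200). Lifting, moving forward, then lowering beyond it.

```bash
python3 -m pendant '[[0,0,-12,0],[0,12,-12,0],[0,25,-12,0],[0,25,-12,0],[0,25,0,0],[0,25,4.5,0],[0,25,4.5,0],[0,25,4.5,0]]'
python3 -c "
from h import *
s=arm.get_state();print(s['position'],s['force'],inslot('a',s['position'])*1e3,shift(toworld('a',(-40,.7)),.0155,YAW))"
```

```text
time: 10.65
position: [0.5443, 0.2154, 0.0148]
eef_rot: [0.689, 0.724, -0.001, -0.0]
force: [0.0, 0.4, -1.5]
grip_width: 0.0136
grasp_force: 59.9
[0.54426911 0.21540721 0.01483478] [ 0.03478852  0.36022163 -1.46412233] [-96.3567741    1.83864358] (array([-1.2, 56.4, -0.8]), np.float64(0.0), 'ty dir', np.float64(2.8))
```

```bash
python3 -m pendant '[[-0.5,12,0,0],[-0.5,24,0,0],[-0.5,34,0,0],[-0.5,42,0,0],[-0.5,50,0,0],[-0.5,58,0,0],[-0.5,58,0,0]]'; python3 -m pendant '[[0,8,0,0],[0,16,0,0],[0,24,0,0],[0,29,0,0],[0,33,0,0],[0,33,0,0]]'
python3 -c "
from h import *
s=arm.get_state();print(s['force'],inslot('a',s['position'])*1e3)"
```

```text
time: 11.23
position: [0.6054, 0.2179, 0.0158]
eef_rot: [0.69, 0.724, 0.001, 0.0]
force: [0.4, -0.2, -0.2]
grip_width: 0.0132
grasp_force: 59.9
time: 11.73
position: [0.6368, 0.2196, 0.0157]
eef_rot: [0.69, 0.724, -0.0, -0.0]
force: [-3.2, 0.3, 0.3]
grip_width: 0.0131
grasp_force: 60.2
[-3.17010862  0.28569957  0.32471119] [-3.75965342  1.4540988 ]
```

Socket contact at about 3 N, as expected. Releasing and closing slot a's levers, left first.

```bash
python3 -m pendant '[[0,0,0,0],[0,0,0,0],[0,0,0,0],[0,0,-20,0],[0,0,-55,0],[0,0,-60,0],[0,0,-60,0]]' 0.4
python3 -m pendant '[[30,-25,0,0],[59,-54,0,0],[59,-54,0,0],[59,-54,20,0],[59,-54,52,0],[59,-54,52,0],[59,-54,52,0]]' 0
python3 -c "
from h import *
s=arm.get_state();print(s['force'],inslot('a',s['position'])*1e3)"
```

```text
time: 12.32
position: [0.6391, 0.2206, 0.0793]
eef_rot: [0.69, 0.724, 0.003, 0.001]
force: [-0.2, 0.2, -0.5]
grip_width: 0.0343
grasp_force: 0.0
time: 12.9
position: [0.578, 0.2748, 0.0217]
eef_rot: [0.69, 0.724, -0.003, -0.001]
force: [0.7, -0.3, 0.7]
grip_width: 0.0001
grasp_force: 0.0
[ 0.69945953 -0.34322186  0.66612128] [-59.78497525  59.50533733]
```

```bash
python3 -m pendant '[[-8,0,0,0],[-16,0,0,0],[-24,0,0,0],[-30.5,0,0,0],[-30.5,0,0,0],[-20,0,0,0],[-20,-20,0,0],[-47,-20,0,0],[-47,-20,0,0],[-47,-12,0,0],[-47,-5,0,0],[-47,0,0,0]]'
python3 -m pendant '[[0,3,0,0],[0,6,0,0],[0,7,0,0],[0,7,0,0]]'
python3 -c "
from h import *
s=arm.get_state();print(s['force'],inslot('a',s['position'])*1e3)"
```

```text
time: 13.9
position: [0.5805, 0.2265, 0.0236]
eef_rot: [0.69, 0.724, -0.004, -0.001]
force: [-9.6, -7.8, 4.6]
grip_width: -0.0001
grasp_force: 4.7
time: 14.23
position: [0.5883, 0.2276, 0.0231]
eef_rot: [0.69, 0.724, -0.003, -0.0]
force: [-4.8, -3.9, -0.8]
grip_width: 0.0003
grasp_force: 2.3
[-4.84058325 -3.86429809 -0.77997819] [-51.81896659  11.81038858]
```

```bash
python3 -m pendant '[[0,-29,0,0],[-36,-29,0,0],[-73,-29,0,0],[-73,-29,0,0],[-73,-7,0,0],[-73,-7,0,0],[-65,-7,0,0],[-57,-7,0,0],[-49,-7,0,0],[-42.5,-7,0,0],[-42.5,-7,0,0],[-53,-7,0,0]]'
python3 -m pendant '[[0,-20,0,0],[27,-20,0,0],[27,-20,0,0],[27,-12,0,0],[27,-5,0,0],[27,2,0,0],[27,7,0,0],[27,7,0,0],[27,-8,0,0],[40,-8,0,0],[40,0,0,0],[40,7,0,0]]'
python3 -m pendant '[[0,0.5,0,0],[0,1.5,0,0],[0,1.5,0,0]]'
python3 -c "
from h import *
s=arm.get_state();print(s['force'],inslot('a',s['position'])*1e3)"
```

```text
time: 15.23
position: [0.5852, 0.1797, 0.0243]
eef_rot: [0.688, 0.725, 0.001, -0.0]
force: [-0.7, 1.7, -0.6]
grip_width: -0.0001
grasp_force: 0.0
time: 16.23
position: [0.5908, 0.2173, 0.024]
eef_rot: [0.689, 0.725, 0.0, -0.0]
force: [-9.8, 2.0, 2.1]
grip_width: -0.0001
grasp_force: 6.4
time: 16.48
position: [0.5908, 0.2169, 0.0236]
eef_rot: [0.69, 0.724, -0.001, -0.001]
force: [-5.9, 2.0, 4.5]
grip_width: -0.0002
grasp_force: 4.5
[-5.89164735  1.97562788  4.45198588] [-49.85709502   1.00767744]
```

```bash
python3 -m pendant '[[0,-15,0,0],[0,-20,-30,0],[-20,-30,-70,0],[-40,-45,-110,0],[-60,-64,-150,0],[-84,-64,-190,0],[-84,-64,-230,0],[-84,-64,-246,0],[-84,-64,-246,0],[-84,-64,-246,0]]' 0.6
cat > chk.py <<'E'
from h import *
import sys
P,im,w=look(sys.argv[1],pr=False)
levers(w)
z=w[...,2]
for k,c in zip('abc',('red','yellow','blue')):
    q=inslot(k,w)*1e3; m=colmask(im)[c]&(abs(q[...,1])<28)&(abs(q[...,0])<25)&(z>.04)&(z<.05)
    if m.sum()>20:
        r=cv2.minAreaRect(q[m].astype(np.float32)); print(k,'in slot',np.round(r[0],1),np.round(r[1],1),round(r[2],1))
for n,g in [('b',(.4480,.1255)),('c',(.451,.2245))]:
    try: print(n,board(w,im,g,.04)[0])
    except Exception as e: print(n,e)
E
python3 chk.py w6
```

```text
time: 17.32
position: [0.5342, 0.1286, 0.2728]
eef_rot: [0.69, 0.723, 0.003, 0.002]
force: [-1.1, 0.6, -1.5]
grip_width: 0.0511
grasp_force: 0.0
a 1 [-33.2   8.8] theta 0.05 58
a -1 [-33.4  -9.1] theta 0.06 56
b 1 [-56.9  32.9] theta 1.56 50
b -1 [-56.7 -35.5] theta 1.67 42
c 1 [-56.1  39.3] theta 1.83 39
c -1 [-56.9 -35.8] theta 1.68 40
a in slot [-1.4 -1.4] [31.3 13.8] 89.6
b ('grip', array([447.9, 125.8]), array([14.6, 31.8]), 11.8)
c ('grip', array([450.5, 224.9]), array([14.2, 31.6]), 4.5)
```

View pics/w6.png

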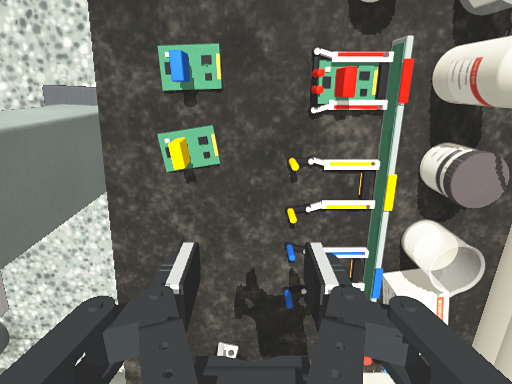

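Red is seated with its posts together (318,72)/(318,90). Now yellow at (179,154).

```bash
sed -i 's/^def inslot/for _k in SL: SL[_k]=SL[_k]-.0008*RF[:,0]\ndef inslot/' h.py; python3 -c "
from h import *
print(shift((.4479,.1258),.08,np.radians(11.9)))"
```

```text
(array([  1.1, -85.4, 190.5]), np.float64(-9.2), 'ty dir', np.float64(2.7))
```

```bash
python3 -m pendant '[[0,-25,30,-4],[0,-50,65,-8],[0,-75,100,-9.2],[0,-85,140,-9.2],[0,-85,180,-9.2],[0,-85,190,-9.2],[0,-85,190,-9.2],[0,-85,190,-9.2]]' 0.6
python3 -c "
from h import *
P,im,w=look('w7',pr=False)
b=board(w,im,(.448,.1258),.04)[0]; print(b)
print(shift(b[1]/1e3,.015,np.radians(11.9)))"
```

```text
time: 18.03
position: [0.4471, 0.1253, 0.0798]
eef_rot: [0.629, 0.777, -0.0, -0.0]
force: [-0.4, 0.4, -0.4]
grip_width: 0.0513
grasp_force: 0.0
('grip', array([447.8, 126.1]), array([13.6, 32.4]), 11.7)
(array([ 0.4, -0.3, 65.9]), np.float64(0.1), 'ty dir', np.float64(12.0))
```

```bash
python3 -m pendant '[[0.5,0,30,0],[0.5,0,55,0],[0.5,0,65,0],[0.5,0,65,0],[0.5,0,65,0]]' ; python3 -m pendant '[[0,0,0,0],[0,0,0,0],[0,0,0,0],[0,0,0,0],[0,0,0,0],[0,0,0,0]]' 0;  python3 -m pendant '[[0,0,-20,0],[0,0,-40,0],[0,0,-40,0],[0,0,-40,0]]'
python3 -c "
from h import *
s=arm.get_state()
P,im,w=look('w8',pr=False); inhand(w,im,'yellow',s['position'],s['eef_rot'])
print(shift(toworld('b',(-95,0)),.055,YAW))"
```

```text
time: 18.5
position: [0.4476, 0.126, 0.016]
eef_rot: [0.629, 0.777, 0.001, 0.0]
force: [-0.6, 0.7, -0.1]
grip_width: 0.0515
grasp_force: 0.0
time: 19.0
position: [0.4474, 0.126, 0.0161]
eef_rot: [0.629, 0.777, 0.001, 0.001]
force: [0.1, -0.6, 9.1]
grip_width: 0.0135
grasp_force: 59.4
time: 19.33
position: [0.4474, 0.1259, 0.0559]
eef_rot: [0.629, 0.777, 0.001, 0.001]
force: [-0.5, 0.2, -1.1]
grip_width: 0.0132
grasp_force: 58.8
grip top z -30.0 x [-14.7  16.1] y [-6.  7.]
board top z 10.4 x [-24.7  25. ] y [-27.4  44. ] 5554
edge slope deg 0.08
(array([-62.5,  93.7,   0.1]), np.float64(9.2), 'ty dir', np.float64(12.0))
```

```bash
python3 -m pendant '[[-15,22,0,3],[-30,44,0,6],[-45,66,0,9.2],[-63,93,0,9.2],[-63,93,0,9.2],[-63,93,20,9.2],[-63,93,38,9.2],[-63,93,38,9.2],[-63,93,38,9.2]]'
python3 -c "
from h import *
s=arm.get_state();print(s['force'],inslot('b',s['position'])*1e3,shift(toworld('b',(-5,-.4)),.0165,YAW))"
```

```text
time: 20.13
position: [0.5496, 0.0832, 0.0152]
eef_rot: [0.69, 0.724, -0.001, -0.001]
force: [-0.6, -0.3, -1.1]
grip_width: 0.0134
grasp_force: 63.3
[-0.63928752 -0.33924909 -1.06240279] [-96.6809152   -0.75071408] (array([ 0.4, 91.7, -1.5]), np.float64(-0.0), 'ty dir', np.float64(2.8))
```

```bash
python3 -m pendant '[[0,12,-1,0],[0,24,-1,0],[0,34,-1,0],[0,42,-1,0],[0,50,-1,0],[0,58,-1,0],[0,66,-1,0],[0,74,-1,0],[0,82,-1,0],[0,88,-1,0],[0,91,-1,0],[0,91,-1,0]]'
python3 -c "
from h import *
s=arm.get_state();print(s['force'],inslot('b',s['position'])*1e3)"
```

```text
time: 21.13
position: [0.6414, 0.0879, 0.0177]
eef_rot: [0.69, 0.724, -0.0, -0.0]
force: [-2.0, -0.5, 1.0]
grip_width: 0.0131
grasp_force: 63.7
[-1.98231858 -0.45186599  1.01066303] [-4.72153294 -0.56931588]
```

```bash
python3 -m pendant '[[0,0,0,0],[0,0,0,0],[0,0,0,0],[0,0,-20,0],[0,0,-55,0],[0,0,-60,0],[0,0,-60,0]]' 0.4
python3 -m pendant '[[30,-25,0,0],[58,-53,0,0],[58,-53,0,0],[58,-53,20,0],[58,-53,52,0],[58,-53,52,0],[58,-53,52,0]]' 0
python3 -m pendant '[[-8,0,0,0],[-16,0,0,0],[-24,0,0,0],[-28.5,0,0,0],[-28.5,0,0,0],[-18,0,0,0],[-18,-20,0,0],[-45,-20,0,0],[-45,-20,0,0],[-45,-12,0,0],[-45,-5,0,0],[-45,0,0,0]]'
python3 -m pendant '[[0,3,0,0],[0,6,0,0],[0,7.5,0,0],[0,7.5,0,0]]'
python3 -c "
from h import *
s=arm.get_state();print(s['force'],inslot('b',s['position'])*1e3)"
```

```text
time: 21.72
position: [0.6437, 0.0884, 0.0811]
eef_rot: [0.69, 0.724, 0.003, 0.002]
force: [1.0, -0.8, -1.0]
grip_width: 0.0337
grasp_force: 0.0
time: 22.3
position: [0.5836, 0.1425, 0.0239]
eef_rot: [0.69, 0.724, -0.002, -0.001]
force: [-0.2, -0.5, 0.8]
grip_width: 0.0001
grasp_force: 0.0
time: 23.3
position: [0.5861, 0.0961, 0.0256]
eef_rot: [0.69, 0.724, -0.003, -0.001]
force: [-10.1, -6.3, 7.0]
grip_width: -0.0001
grasp_force: 5.1
time: 23.63
position: [0.5942, 0.0969, 0.0251]
eef_rot: [0.69, 0.724, -0.003, -0.001]
force: [-4.5, -5.5, 1.0]
grip_width: 0.0002
grasp_force: 2.4
[-4.4761691  -5.48927688  0.96188684] [-51.47040413  10.74222258]
```

```bash
python3 -m pendant '[[0,-29,0,0],[-35,-29,0,0],[-70.5,-29,0,0],[-70.5,-29,0,0],[-70.5,-7.5,0,0],[-70.5,-7.5,0,0],[-64,-7.5,0,0],[-56,-7.5,0,0],[-48,-7.5,0,0],[-42,-7.5,0,0],[-42,-7.5,0,0],[-52.5,-7.5,0,0]]'
python3 -m pendant '[[0,-20,0,0],[27,-20,0,0],[27,-20,0,0],[27,-12,0,0],[27,-5,0,0],[27,2,0,0],[27,7.5,0,0],[27,7.5,0,0],[27,-8,0,0],[40,-8,0,0],[40,0,0,0],[40,7.5,0,0]]'
python3 -m pendant '[[0,0.5,0,0],[0,1.5,0,0],[0,2.5,0,0],[0,2.5,0,0]]'
python3 -c "
from h import *
s=arm.get_state();print(s['force'],inslot('b',s['position'])*1e3,shift((.53,.15),.27,YAW))"
```

```text
time: 24.63
position: [0.5904, 0.0497, 0.0261]
eef_rot: [0.688, 0.726, 0.001, -0.0]
force: [-0.4, 0.9, -0.0]
grip_width: -0.0001
grasp_force: 0.0
time: 25.63
position: [0.5971, 0.0869, 0.026]
eef_rot: [0.689, 0.725, 0.0, -0.0]
force: [-6.2, 2.7, 0.4]
grip_width: 0.0
grasp_force: 4.6
time: 25.97
position: [0.5975, 0.0866, 0.0256]
eef_rot: [0.69, 0.724, -0.001, -0.001]
force: [-7.7, 2.1, 6.6]
grip_width: 0.0003
grasp_force: 4.6
[-7.71286733  2.13060444  6.5902858 ] [-48.6558476    0.34001201] (array([  66.7,  -65.2, -244.2]), np.float64(-0.0), 'ty dir', np.float64(2.8))
```

```bash
python3 -m pendant '[[0,-15,0,0],[0,-20,-30,0],[16,-30,-70,0],[32,-45,-110,0],[48,-65,-150,0],[67,-65,-190,0],[67,-65,-230,0],[67,-65,-244,0],[67,-65,-244,0],[67,-65,-244,0]]' 0.6
python3 chk.py w9;  python3 -c "
from h import *
print(shift((.4505,.2249),.08,np.radians(4.5)))"
```

```text
time: 26.8
position: [0.5326, 0.15, 0.2722]
eef_rot: [0.69, 0.724, 0.002, 0.001]
force: [0.3, -0.8, -1.2]
grip_width: 0.0516
grasp_force: 0.0
a 1 [-32.4   9. ] theta 0.02 57
a -1 [-32.7  -8.9] theta 0.03 54
b 1 [-32.2   9.6] theta 0.01 45
b -1 [-32.3  -8.4] theta 0.01 41
c 1 [-55.3  39.2] theta 1.83 38
c -1 [-55.9 -36. ] theta 1.7 39
a in slot [-0.4 -1.1] [30.5 13.8] 89.4
b in slot [-0.2 -1. ] [14.  31.6] 0.3
b ('grip', array([0., 0.]), array([0., 0.]), 0.0)
c ('grip', array([450.4, 225.1]), array([14.3, 31.6]), 5.1)
(array([ 79.2, -77.6, 190.2]), np.float64(-1.8), 'ty dir', np.float64(2.7))
```

```bash
python3 -m pendant '[[20,-20,30,-2],[40,-40,65,-2],[60,-60,100,-2],[79,-78,140,-2],[79,-78,180,-2],[79,-78,190,-2],[79,-78,190,-2],[79,-78,190,-2]]' 0.6
python3 -c "
from h import *
P,im,w=look('w10',pr=False)
b=board(w,im,(.4505,.225),.04)[0]; print(b)
print(shift(b[1]/1e3,.015,np.radians(4.7)))"
```

```text
time: 27.52
position: [0.4477, 0.224, 0.0782]
eef_rot: [0.677, 0.736, -0.002, -0.001]
force: [0.7, 0.0, 0.1]
grip_width: 0.0514
grasp_force: 0.0
('grip', array([450.3, 225.6]), array([13.9, 31.9]), 4.5)
(array([ 0.9,  1.4, 64.7]), np.float64(0.0), 'ty dir', np.float64(4.7))
```

```bash
python3 -m pendant '[[1,1,30,0],[1,1,55,0],[1,1,65,0],[1,1,65,0],[1,1,65,0]]' ; python3 -m pendant '[[0,0,0,0],[0,0,0,0],[0,0,0,0],[0,0,0,0],[0,0,0,0],[0,0,0,0]]' 0;  python3 -m pendant '[[0,0,-30,0],[0,0,-60,0],[0,0,-75,0],[0,0,-75,0],[0,0,-75,0]]'
python3 -c "
from h import *
s=arm.get_state()
P,im,w=look('w11',pr=False); inhand(w,im,'blue',s['position'],s['eef_rot'])
print(shift(toworld('c',(-100,0)),.09,YAW))"
```

```text
time: 27.98
position: [0.4503, 0.2262, 0.0158]
eef_rot: [0.677, 0.736, 0.0, 0.0]
force: [-0.0, -0.1, 1.3]
grip_width: 0.0514
grasp_force: 0.0
time: 28.48
position: [0.4504, 0.2266, 0.0162]
eef_rot: [0.677, 0.736, 0.001, 0.0]
force: [-0.3, -0.9, 6.9]
grip_width: 0.0128
grasp_force: 59.5
time: 28.9
position: [0.45, 0.2264, 0.0909]
eef_rot: [0.677, 0.736, 0.001, 0.0]
force: [-0.6, -0.8, -1.7]
grip_width: 0.0132
grasp_force: 58.9
grip top z -29.9 x [-16.4  15. ] y [-6.   7.1]
board top z 10.5 x [-25.3  23.9] y [-27.4  44. ] 5435
edge slope deg 0.05
(array([-2.788e+02,  8.040e+01, -1.000e-01]), np.float64(2.0), 'ty dir', np.float64(4.8))
```

```bash
python3 -m pendant '[[-35,10,0,0],[-70,20,0,1],[-105,30,0,2],[-140,40,0,2],[-175,50,0,2],[-210,60,0,2],[-245,70,0,2],[-278,80,0,2],[-278,80,0,2],[-278,80,0,2],[-278,80,0,2]]'
python3 -m pendant '[[0,0,25,0],[0,0,50,0],[0,0,65,0],[0,0,72,0],[0,0,72,0],[0,0,72,0]]'
python3 -c "
from h import *
s=arm.get_state();print(s['force'],inslot('c',s['position'])*1e3,shift(toworld('c',(-5,.7)),.0165,YAW))"
```

```text
time: 29.87
position: [0.5512, -0.0437, 0.0885]
eef_rot: [0.69, 0.724, -0.001, -0.001]
force: [-0.0, 1.0, -0.8]
grip_width: 0.0133
grasp_force: 58.8
time: 30.37
position: [0.552, -0.0424, 0.0177]
eef_rot: [0.689, 0.725, 0.0, -0.0]
force: [-0.3, -0.3, -1.0]
grip_width: 0.0129
grasp_force: 59.1
[-0.32934654 -0.27343471 -1.03674335] [-100.46625529    2.79610384] (array([-2.3, 95.5,  1.1]), np.float64(0.1), 'ty dir', np.float64(2.9))
```

```bash
python3 -m pendant '[[-1,12,0.5,0],[-1.5,24,0.5,0],[-1.5,34,0.5,0],[-1.5,42,0.5,0],[-1.5,50,0.5,0],[-1.5,58,0.5,0],[-1.5,66,0.5,0],[-1.5,74,0.5,0],[-1.5,82,0.5,0],[-1.5,90,0.5,0],[-1.5,95,0.5,0],[-1.5,95,0.5,0]]'
python3 -c "
from h import *
s=arm.get_state();print(s['force'],inslot('c',s['position'])*1e3)"
```

```text
time: 31.37
position: [0.6478, -0.041, 0.0172]
eef_rot: [0.69, 0.724, -0.0, -0.0]
force: [-2.1, -0.1, 1.1]
grip_width: 0.013
grasp_force: 59.3
[-2.09971219 -0.06817788  1.10572062] [-4.70965589 -0.49109359]
```

```bash
python3 -m pendant '[[0,0,0,0],[0,0,0,0],[0,0,0,0],[0,0,-20,0],[0,0,-55,0],[0,0,-60,0],[0,0,-60,0]]' 0.4
python3 -m pendant '[[30,-25,0,0],[59.5,-53,0,0],[59.5,-53,0,0],[59.5,-53,20,0],[59.5,-53,52,0],[59.5,-53,52,0],[59.5,-53,52,0]]' 0
python3 -m pendant '[[-8,0,0,0],[-16,0,0,0],[-24,0,0,0],[-30.5,0,0,0],[-30.5,0,0,0],[-20,0,0,0],[-20,-20,0,0],[-47,-20,0,0],[-47,-20,0,0],[-47,-12,0,0],[-47,-5,0,0],[-47,0,0,0]]'
python3 -m pendant '[[0,3,0,0],[0,6,0,0],[0,7.5,0,0],[0,7.5,0,0]]'
python3 -c "
from h import *
s=arm.get_state();print(s['force'],inslot('c',s['position'])*1e3)"
```

```text
time: 31.95
position: [0.6496, -0.0411, 0.0805]
eef_rot: [0.69, 0.724, 0.002, 0.002]
force: [0.6, -0.2, -0.2]
grip_width: 0.0344
grasp_force: 0.0
time: 32.53
position: [0.5894, 0.0156, 0.0235]
eef_rot: [0.69, 0.724, -0.002, -0.002]
force: [0.6, 0.1, 0.4]
grip_width: -0.0002
grasp_force: 0.0
time: 33.53
position: [0.592, -0.0328, 0.0252]
eef_rot: [0.69, 0.724, -0.003, -0.001]
force: [-9.4, -6.5, 4.7]
grip_width: -0.0003
grasp_force: 4.6
time: 33.87
position: [0.6001, -0.0319, 0.0247]
eef_rot: [0.69, 0.724, -0.002, -0.001]
force: [-4.0, -4.2, 0.5]
grip_width: 0.0
grasp_force: 2.4
[-3.97315536 -4.22030192  0.53656394] [-51.89613435  10.90334665]
```

```bash
python3 -m pendant '[[0,-29,0,0],[-35,-29,0,0],[-71,-29,0,0],[-71,-29,0,0],[-71,-7.5,0,0],[-71,-7.5,0,0],[-64,-7.5,0,0],[-56,-7.5,0,0],[-48,-7.5,0,0],[-42,-7.5,0,0],[-42,-7.5,0,0],[-52.5,-7.5,0,0]]'
python3 -m pendant '[[0,-20,0,0],[27,-20,0,0],[27,-20,0,0],[27,-12,0,0],[27,-5,0,0],[27,2,0,0],[27,7.5,0,0],[27,7.5,0,0],[27,-8,0,0],[40,-8,0,0],[40,0,0,0],[40,7.5,0,0]]'
python3 -m pendant '[[0,0.5,0,0],[0,1.5,0,0],[0,3,0,0],[0,3,0,0],[0,3,0,0]]'
python3 -c "
from h import *
s=arm.get_state();print(s['force'],inslot('c',s['position'])*1e3)"
python3 -m pendant '[[0,-15,0,0],[0,-20,-30,0],[40,-20,-30,0],[80,-20,-30,0],[120,-20,-30,0],[160,-20,-30,0],[200,-20,-30,0],[240,-20,-30,0],[259,-20,-30,0],[259,-20,0,0],[259,-20,0,0]]'
python3 -m pendant '[[0,10,0,0],[0,17,0,0],[0,20,0,0],[0,20,0,0],[0,20,0,0]]'
python3 -c "
from h import *
s=arm.get_state();print(s['force'],inslot('a',s['position'])*1e3,shift((.53,.13),.27,YAW))"
```

```text
time: 34.87
position: [0.5963, -0.0793, 0.0255]
eef_rot: [0.688, 0.726, 0.001, -0.001]
force: [0.1, 1.0, -0.1]
grip_width: -0.0
grasp_force: 0.0
time: 35.87
position: [0.603, -0.0425, 0.0255]
eef_rot: [0.689, 0.725, 0.0, -0.0]
force: [-7.1, 0.6, 1.6]
grip_width: -0.0
grasp_force: 4.6
time: 36.28
position: [0.6035, -0.0429, 0.0247]
eef_rot: [0.69, 0.724, -0.002, -0.002]
force: [-7.5, 0.9, 4.1]
grip_width: -0.0002
grasp_force: 4.6
[-7.49003432  0.86589669  4.13076011] [-49.05990201  -0.2220833 ]
time: 37.2
position: [0.5712, 0.2165, 0.0221]
eef_rot: [0.688, 0.725, -0.001, -0.001]
force: [-1.4, -1.2, -1.4]
grip_width: 0.0
grasp_force: 0.0
time: 37.62
position: [0.5907, 0.2147, 0.0255]
eef_rot: [0.69, 0.724, -0.002, -0.001]
force: [-8.6, 1.2, 1.9]
grip_width: -0.0001
grasp_force: 4.4
[-8.60865053  1.15461474  1.91694776] [-49.25326543  -1.17442346] (array([ -81.9,  -65.8, -244.1]), np.float64(-0.1), 'ty dir', np.float64(2.7))
```

```bash
python3 -m pendant '[[0,-15,0,0],[0,-20,-30,0],[-20,-30,-70,0],[-45,-45,-110,0],[-70,-65,-150,0],[-100,-65,-190,0],[-130,-65,-230,0],[-132,-65,-244,0],[-132,-65,-244,0],[-132,-65,-244,0]]' 1
python3 chk.py w12
python3 -c "
from h import *
print(arm.get_state()['position'])
for n in ['scene','side']:
    P,im,d=shot(n); w=cloud(P,d); save(n+'1',im); np.savez('pics/'+n+'1.npz',im=im,w=w)
f=np.load('pics/scene1.npz'); im,w=f['im'],f['w']
m=(w[...,0]>.35)&(w[...,0]<.65)&(w[...,1]<-.14)&(w[...,1]>-.45)&(w[...,2]>.01)&(w[...,2]<.06)
N,L,S,C=cv2.connectedComponentsWithStats(m.astype(np.uint8))
for i in range(1,N):
    if S[i,4]>15: p=w[L==i]; print(S[i,4],C[i].round(),np.median(p,0).round(3),np.ptp(p,0).round(3))
save('scene1c',cv2.resize(im[140:260,130:330],None,fx=4,fy=4,interpolation=cv2.INTER_CUBIC))
"
```

```text
time: 38.45
position: [0.5371, 0.0777, 0.2744]
eef_rot: [0.692, 0.722, 0.004, 0.003]
force: [0.3, 1.3, -0.1]
grip_width: 0.0855
grasp_force: 0.0
a 1 [-32.4   8.4] theta 0.02 67
a -1 [-32.4  -9.4] theta 0.02 62
b 1 [-32.3   8.8] theta 0.01 47
b -1 [-32.4  -9. ] theta 0.01 46
c 1 [-32.4   8.8] theta 0.01 42
c -1 [-32.7  -9.1] theta 0.03 40
a in slot [-0.5 -1.6] [31.6 13.9] 88.5
b in slot [-0.2 -1.5] [31.3 14.1] 89.1
c in slot [-0.4 -1.3] [30.8 14.3] 89.8
b ('grip', array([0., 0.]), array([0., 0.]), 0.0)
c ('grip', array([0., 0.]), array([0., 0.]), 0.0)
[0.53550624 0.07929692 0.27168316]
73 [265. 212.] [ 0.492 -0.211  0.034] [0.017 0.039 0.038]
783 [308. 225.] [ 0.518 -0.382  0.038] [0.146 0.19  0.05 ]
237 [272. 232.] [ 0.43  -0.298  0.032] [0.095 0.037 0.029]
73 [291. 265.] [ 0.365 -0.434  0.019] [0.03  0.037 0.015]
```

View pics/scene1c.png

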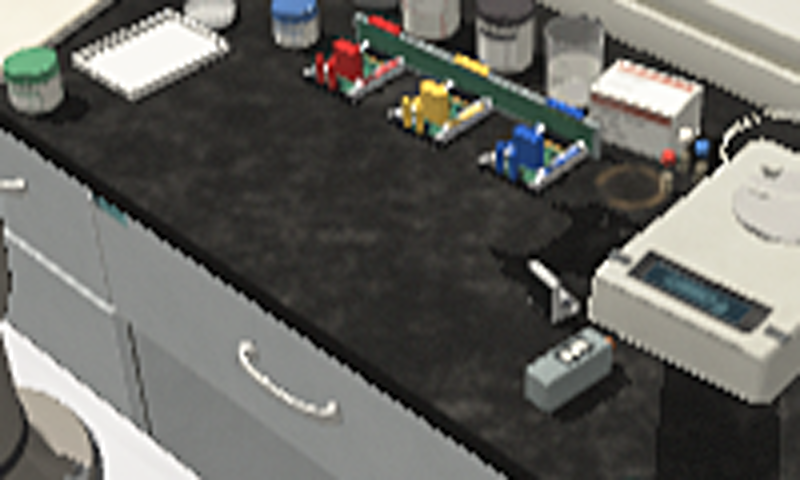

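All three boards are in and locked. The counter (570,370) lies near the stop (550,290). Moving the wrist camera over them.

```bash
python3 -m pendant '[[-35,-8,0,2.8],[-70,-16,0,2.8],[-105,-24,0,2.8],[-140,-32,0,2.8],[-175,-40,0,2.8],[-210,-50,0,2.8],[-245,-60,0,2.8],[-280,-70,0,2.8],[-315,-80,0,2.8],[-341,-82,0,2.8],[-341,-82,0,2.8],[-341,-82,0,2.8]]' 1
python3 - <<'E'
from h import *
P,im,w=look('w13',mn=8)
print(arm.get_state()['position'])
z=w[...,2]
m=(z>.033)&(z<.041)&(w[...,1]<-.2)&(w[...,1]>-.42)&(w[...,0]<.52)&(w[...,0]>.36)
N,L,S,C=cv2.connectedComponentsWithStats(m.astype(np.uint8))
for i in range(1,N):
    if S[i,4]>100: p=w[L==i]; r=cv2.minAreaRect(p[:,:2].astype(np.float32)*1e3); print('ctr',S[i,4],C[i].round(),np.round(r[0],1),np.round(r[1],1),round(r[2],1))
m=(z>.012)&(z<.055)&(w[...,1]<-.15)&(w[...,1]>-.27)&(w[...,0]<.55)&(w[...,0]>.44)
N,L,S,C=cv2.connectedComponentsWithStats(m.astype(np.uint8))
for i in range(1,N):
    if S[i,4]>60: p=w[L==i]; t=p[p[:,2]>.04]; print('stop',S[i,4],C[i].round(),np.min(p,0).round(3),np.max(p,0).round(3)); 
    if S[i,4]>60 and len(t)>10:
        r=cv2.minAreaRect(t[:,:2].astype(np.float32)*1e3); print(np.round(r[0],1),np.round(r[1],1),round(r[2],1))
E
```

```text
time: 39.6
position: [0.4679, -0.2644, 0.2674]
eef_rot: [0.708, 0.706, -0.001, -0.002]
force: [0.9, 1.6, 0.4]
grip_width: 0.0856
grasp_force: 0.0
red 229 [487.  71.] top z 0.047 xy [ 0.7194 -0.1709] ext [0.014 0.013]
red 943 [191. 280.] top z 0.024 xy [ 0.3797 -0.4482] ext [0.044 0.083]
yellow 21 [266. 174.] top z 0.026 xy [ 0.4859 -0.2889] ext [0.005 0.005]
blue 51 [509.  87.] top z 0.044 xy [ 0.7492 -0.1869] ext [0.005 0.01 ]
orange 15 [267. 171.] top z 0.02 xy [ 0.4859 -0.2856] ext [0.005 0.001]
orange 19 [265. 178.] top z 0.025 xy [ 0.4848 -0.2945] ext [0.006 0.005]
[ 0.4685127  -0.26278973  0.26760184]
ctr 124 [289. 172.] [ 512.1 -290.9] [94.1 10.6] 86.9
ctr 1517 [228. 175.] [ 439.6 -288.5] [30. 79.] 86.1
stop 458 [278. 105.] [ 0.488 -0.226  0.012] [ 0.507 -0.186  0.049]
[ 497.5 -205.8] [39.7 12.1] 78.0
stop 494 [300. 143.] [ 0.507 -0.269  0.013] [ 0.55  -0.24   0.055]
[ 526.3 -250. ] [47.  16.3] 33.7
```

View pics/w13.png

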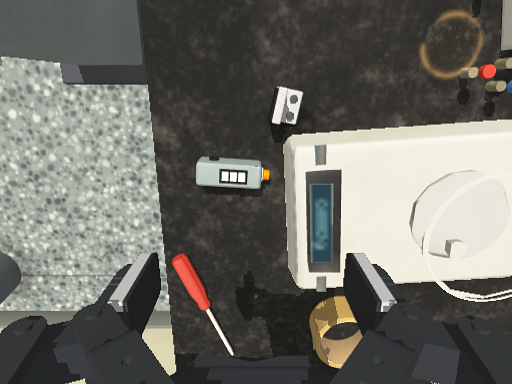

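The counter (230,175) has its orange button at (266,175) and axis roughly +x; the stop is at (287,105), its face looking left, yawed about -12°. Turning the gripper across the counter.

```bash
python3 -c "
from h import *
print(shift((.4396,-.2885),.08,np.radians(86.1)), arm.get_state()['joint_pos'].round(2))"
python3 -m pendant '[[-3,-3,0,-7],[-6,-6,0,-14],[-9,-9,0,-21],[-12,-12,0,-28],[-15,-15,20,-35],[-18,-18,40,-42],[-21,-21,60,-49],[-25,-25,80,-56],[-25,-29,100,-63],[-25,-29,120,-70],[-25,-29,140,-77],[-25,-29,150,-84]]' 1
python3 -m pendant '[[0,0,0,-2],[0,0,0,-2],[0,0,0,-2],[0,0,0,-2]]'
python3 - <<'E'
from h import *
print(arm.get_state()['joint_pos'].round(2))
P,im,w=look('w14',mn=8,keys=('orange',))
z=w[...,2]
m=(z>.031)&(z<.041)&(np.hypot(w[...,0]-.44,w[...,1]+.288)<.06)
p=w[m]; r=cv2.minAreaRect(p[:,:2].astype(np.float32)*1e3); print('ctr',np.round(r[0],1),np.round(r[1],1),round(r[2],1))
m=(z>.041)&(z<.05)&(w[...,1]<-.17)&(w[...,1]>-.24)&(w[...,0]<.52)&(w[...,0]>.47)
p=w[m]
if len(p)>20: r=cv2.minAreaRect(p[:,:2].astype(np.float32)*1e3); print('stop',len(p),np.round(r[0],1),np.round(r[1],1),round(r[2],1))
print(shift((.4396,-.2885),.007,np.radians(86.1)))
E
```

```text
(array([-26. , -28.4, 187.6]), np.float64(-86.1), 'ty dir', np.float64(0.0)) [ 0.32  0.22  0.09  1.85 -0.02  1.08  0.42]
time: 40.65
position: [0.439, -0.2856, 0.1164]
eef_rot: [0.047, 0.999, 0.002, -0.002]
force: [0.2, -0.6, -0.5]
grip_width: 0.0857
grasp_force: 0.0
time: 40.98
position: [0.4402, -0.288, 0.1194]
eef_rot: [0.035, 0.999, 0.0, 0.0]
force: [-0.5, 0.9, 0.6]
grip_width: 0.0852
grasp_force: 0.0
[ 0.56  0.38 -0.12  2.    0.07  0.76  1.9 ]
orange 21 [247. 245.] top z 0.024 xy [ 0.4862 -0.2955] ext [0.005 0.004]
ctr [ 438.7 -288.4] [30.  79.1] 86.2
stop 297 [ 496.7 -206. ] [39.5 12.1] 80.7
(array([  0.6,  -0.3, 112.6]), np.float64(-0.1), 'ty dir', np.float64(86.0))
```

```bash
python3 -m pendant '[[0.5,0,35,0],[0.5,0,70,0],[0.5,0,100,0],[0.5,0,112,0],[0.5,0,112,0],[0.5,0,112,0]]' ; python3 -m pendant '[[0,0,0,0],[0,0,0,0],[0,0,0,0],[0,0,0,0],[0,0,0,0],[0,0,0,0],[0,0,0,0]]' 0;  python3 -m pendant '[[0,0,-6,0],[0,0,-6,0],[0,0,-6,0],[0,0,-6,0]]'
python3 - <<'E'
from h import *
yaw=np.radians(-10.5); x=np.array([np.cos(yaw),np.sin(yaw)]); face=np.array([.4971,-.2059])-.006*x
print('face',face,arm.get_state()['position'])
for d in (.065,.050,.045): print(d,shift(face-d*x,.013,yaw+np.pi/2))
E
```

```text
time: 41.53
position: [0.4394, -0.2889, 0.0078]
eef_rot: [0.035, 0.999, 0.0, -0.0]
force: [-0.4, -0.1, 0.5]
grip_width: 0.0851
grasp_force: 0.0
time: 42.12
position: [0.4396, -0.2893, 0.0084]
eef_rot: [0.035, 0.999, -0.0, 0.001]
force: [-1.2, 0.5, 8.0]
grip_width: 0.0291
grasp_force: 60.4
time: 42.45
position: [0.4388, -0.289, 0.0133]
eef_rot: [0.035, 0.999, 0.0, -0.0]
force: [-0.1, 0.2, -1.8]
grip_width: 0.0292
grasp_force: 59.3
face [ 0.49120047 -0.20480659] [ 0.43884364 -0.28895748  0.01328857]
0.065 (array([18.2, 95. ,  0.3]), np.float64(6.5), 'ty dir', np.float64(86.0))
0.05 (array([ 3.3, 93.3,  0.3]), np.float64(6.5), 'ty dir', np.float64(86.0))
0.045 (array([-1.6, 92.7,  0.3]), np.float64(6.5), 'ty dir', np.float64(86.0))
```

```bash
python3 -m pendant '[[15,0,0,2],[18,20,0,4],[18,45,0,6.5],[18,70,0,6.5],[18,95,0,6.5],[18,95,0,6.5],[18,95,0,6.5],[18,95,0,6.5]]'
python3 - <<'E'
from h import *
s=arm.get_state();print(s['force'],s['grip_width'])
yaw=np.radians(-10.5); x=np.array([np.cos(yaw),np.sin(yaw)]); face=np.array([.4912,-.2048])
print(inslot('a',[0,0])[0]*0,(s['position'][:2]-face)@x*1e3,(s['position'][:2]-face)@[-x[1],x[0]]*1e3)
P,im,w=look('w15',pr=False)
z=w[...,2]
m=(z>.041)&(z<.05)&(w[...,1]<-.17)&(w[...,1]>-.24)&(w[...,0]<.52)&(w[...,0]>.48)
p=w[m]
if len(p)>20: r=cv2.minAreaRect(p[:,:2].astype(np.float32)*1e3); print('stop',len(p),np.round(r[0],1),np.round(r[1],1),round(r[2],1))
t=R.from_quat(s['eef_rot']).inv().apply((w.reshape(-1,3)-s['position'])).reshape(w.shape)*1e3
o=colmask(im)['orange']&(abs(t[...,0])<70)&(abs(t[...,1])<30); print('button in tool',o.sum(),np.median(t[o],0).round(1))
g=(abs(t[...,0])<60)&(abs(t[...,1])<20)&(t[...,2]<-15)&(t[...,2]>-35); G=t[g]; print(np.percentile(G,[1,50,99],axis=0).round(1))
E
```

```text
time: 43.12
position: [0.4277, -0.1933, 0.0133]
eef_rot: [0.091, 0.996, -0.0, -0.0]
force: [-0.3, -0.1, -1.4]
grip_width: 0.0292
grasp_force: 59.5
[-0.31490471 -0.12519859 -1.44482196] 0.029222353884877827
-0.0 -64.5270447984513 -0.3102037899263555
button in tool 0 [nan nan nan]
[[-35.9 -18.  -33.3]
 [ 10.   -0.2 -28.3]
 [ 40.4  18.1 -16.2]]
  return _methods._mean(a, axis=axis, dtype=dtype,
  ret = um.true_divide(
```

View pics/w15.png

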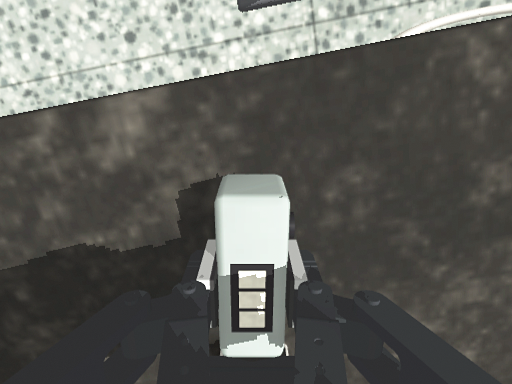

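The counter is held straight and central in the fingers (250,265). Pressing the button against the stop in steps.

```bash
python3 -m pendant '[[-5,0,0,0],[-10,0,0,0],[-13,0,0,0],[-16,0,0,0],[-17,0,0,0],[-17,0,0,0],[-17,0,0,0]]'; python3 -m pendant '[[-1,0,0,0],[-2,0,0,0],[-2,0,0,0],[-2,0,0,0]]'; python3 -m pendant '[[-1,0,0,0],[-2,0,0,0],[-2,0,0,0],[-2,0,0,0]]'
```

```text
time: 43.75
position: [0.4436, -0.1962, 0.0131]
eef_rot: [0.092, 0.996, -0.0, -0.001]
force: [-2.6, -1.4, -1.7]
grip_width: 0.029
grasp_force: 59.5
time: 44.08
position: [0.4458, -0.1965, 0.0131]
eef_rot: [0.092, 0.996, -0.0, -0.0]
force: [-3.6, 0.0, -1.5]
grip_width: 0.0294
grasp_force: 59.5
time: 44.42
position: [0.4479, -0.1968, 0.0132]
eef_rot: [0.092, 0.996, 0.0, -0.0]
force: [-3.9, -1.8, -2.1]
grip_width: 0.029
grasp_force: 59.5
```

```bash
python3 -m pendant '[[-1,0,0,0],[-1.5,0,0,0],[-1.5,0,0,0],[-1.5,0,0,0]]'
```

```text
time: 44.75
position: [0.4487, -0.1969, 0.0131]
eef_rot: [0.092, 0.996, 0.0, -0.001]
force: [-6.1, -1.0, 0.1]
grip_width: 0.029
grasp_force: 59.6
```

Bottomed out at 6 N, so the click is complete. Backing off, lifting and locating the tray.

```bash
python3 -m pendant '[[10,0,0,0],[25,0,0,0],[25,0,-30,0],[25,0,-65,0],[25,0,-100,0],[25,0,-100,0]]'
python3 - <<'E'
from h import *
for n in ['scene1','side1']:
    f=np.load(f'pics/{n}.npz'); im,w=f['im'],f['w']
    hs=cv2.cvtColor(im,cv2.COLOR_RGB2HSV)
    m=(hs[...,1]<50)&(hs[...,2]>150)&(w[...,0]>.35)&(w[...,0]<.75)&(w[...,1]>.3)&(w[...,1]<.65)&(w[...,2]<.04)&(w[...,2]>-.005)
    N,L,S,C=cv2.connectedComponentsWithStats(m.astype(np.uint8))
    for i in range(1,N):
        if S[i,4]>60:
            p=w[L==i]; r=cv2.minAreaRect(p[:,:2].astype(np.float32)*1e3); print(n,S[i,4],C[i].round(),np.round(r[0],1),np.round(r[1],1),round(r[2],1),'z',np.median(p[:,2]).round(3))
E
```

```text
time: 45.25
position: [0.4306, -0.1934, 0.1196]
eef_rot: [0.091, 0.996, -0.001, 0.007]
force: [1.2, -0.6, -0.8]
grip_width: 0.029
grasp_force: 59.9
scene1 491 [136. 144.] [464.5 589.1] [229.4 127.6] 14.4 z 0.011
scene1 480 [169. 151.] [546.9 428.6] [207.3 139.4] 0.4 z 0.005
side1 1921 [159. 305.] [548.8 416.8] [204.  114.7] 1.1 z 0.004
side1 2829 [136. 362.] [457.7 584.6] [218.6 118.2] 17.0 z 0.011
```

```bash
python3 -c "
from h import *
print(shift((.50,.38),.2,np.radians(90)))"
```

```text
(array([ 34.5, 576.4, -81.6]), np.float64(-10.4), 'ty dir', np.float64(79.6))
```

```bash
python3 -m pendant '[[0,20,-30,0],[2,55,-60,-1],[4,95,-80,-2],[7,135,-80,-3],[10,175,-80,-4],[13,215,-80,-5],[16,255,-80,-6],[19,295,-80,-7],[22,335,-80,-8],[25,375,-80,-9],[28,410,-80,-10],[28,410,-80,-10]]'
python3 -m pendant '[[0,0,0,0],[-15,40,0,0],[-30,80,0,0],[-40,120,0,0],[-60,160,0,0],[-60,160,0,0],[-60,160,0,0],[-60,160,0,0]]'
python3 - <<'E'
from h import *
s=arm.get_state();print(s['position'],s['eef_rot'],s['grip_width'],s['joint_pos'].round(2))
P,im,w=look('w16',pr=False)
E
```

```text
time: 46.25
position: [0.4722, 0.226, 0.1942]
eef_rot: [-0.001, 1.0, 0.004, 0.002]
force: [-0.4, 1.1, -1.3]
grip_width: 0.0289
grasp_force: 59.9
time: 46.92
position: [0.534, 0.3738, 0.1926]
eef_rot: [0.005, 1.0, -0.0, -0.0]
force: [-0.9, -0.1, -2.0]
grip_width: 0.0289
grasp_force: 60.2
[0.53400803 0.37381646 0.19264694] [ 4.82193087e-03  9.99988240e-01 -4.93036115e-04 -1.57383764e-04] 0.02893406425037302 [-0.44  0.5  -0.37  1.63  0.2   1.05  0.69]
```

View pics/w16.png

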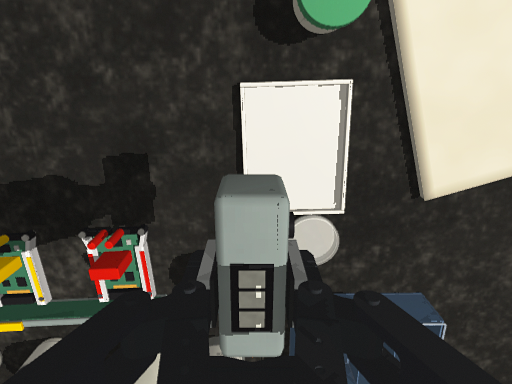

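The tray's rim corners are at (240,83), (353,80) and (343,213), just left of the held counter's front end; the dish is at (316,240). Deprojecting.

Run:
```python
from h import *
P=arm.camera_params('wrist'); M=np.linalg.inv(P['camera_from_world'])
def dep(u,v,z):
    d=M[:3,:3]@[(u-P['cx'])/P['fx'],(v-P['cy'])/P['fy'],1]; c=M[:3,3]; return (c+d*(z-c[2])/d[2])[:2]
a,b,c=[dep(u,v,.016) for u,v in [(240,83),(353,80),(344,213)]]
print(a.round(4),b.round(4),c.round(4),np.linalg.norm(a-b),np.linalg.norm(b-c))
f=np.load('pics/w16.npz'); w=f['w']; hs=cv2.cvtColor(f['im'],cv2.COLOR_RGB2HSV)
m=(hs[...,1]<60)&(hs[...,2]>120)&(w[...,2]<.02)&(w[...,2]>.001); m[:,:232]=0;m[:,356:]=0;m[:76]=0;m[218:]=0
m=cv2.morphologyEx(m.astype(np.uint8),cv2.MORPH_OPEN,np.ones((3,3)))>0
r=cv2.minAreaRect(w[m][:,:2].astype(np.float32)*1e3); print(r, np.median(w[m][:,2]))
ctr=(a+c)/2; e=b-c; yaw=np.arctan2(-e[1],-e[0]); print('centre',ctr,'yaw',np.degrees(yaw), shift(ctr,.15,yaw+np.pi/2),shift(np.array(r[0])/1e3,.15,yaw+np.pi/2))
```

```text
[0.4521 0.3621] [0.4506 0.4685] [0.5857 0.4709] 0.10647574419437839 0.1351021307986812
((521.10400390625, 419.13232421875), (141.7716827392578, 110.68123626708984), 1.1973156929016113) 0.004836192643477122
centre [0.51889739 0.41649202] yaw 1.0198413226822511 (array([15.6, 43.4, 42.8]), np.float64(-1.6), 'ty dir', np.float64(89.4)) (array([13.4, 46.1, 42.8]), np.float64(-1.6), 'ty dir', np.float64(89.4))
```

```bash
python3 -m pendant '[[7,22,0,-1],[14.5,44.5,0,-1.6],[14.5,44.5,35,-1.6],[14.5,44.5,70,-1.6],[14.5,44.5,105,-1.6],[14.5,44.5,140,-1.6],[14.5,44.5,160,-1.6],[14.5,44.5,170,-1.6],[14.5,44.5,176,-1.6],[14.5,44.5,176,-1.6],[14.5,44.5,176,-1.6]]'
```

```text
time: 47.88
position: [0.5207, 0.42, 0.0189]
eef_rot: [-0.009, 1.0, 0.001, 0.001]
force: [-0.1, 0.3, -1.3]
grip_width: 0.0289
grasp_force: 60.3
```

```bash
python3 -m pendant '[[0,-2,2,0],[0,-2,4,0],[0,-2,5,0],[0,-2,5,0],[0,-2,5,0]]'; python3 -m pendant '[[0,0,0.8,0],[0,0,0.8,0],[0,0,0.8,0]]'
```

```text
time: 48.3
position: [0.5198, 0.418, 0.0126]
eef_rot: [-0.01, 1.0, 0.0, 0.0]
force: [-0.5, 0.2, -1.1]
grip_width: 0.0292
grasp_force: 60.3
time: 48.55
position: [0.5198, 0.4181, 0.0125]
eef_rot: [-0.01, 1.0, 0.0, 0.0]
force: [-1.7, -2.0, 4.6]
grip_width: 0.0291
grasp_force: 61.2
```

Touching the tray floor. Releasing, rising, and checking everything.

```bash
python3 -m pendant '[[0,0,0,0],[0,0,0,0],[0,0,0,0],[0,0,0,0],[0,0,0,0]]' 0.55; python3 -m pendant '[[0,0,-20,0],[0,0,-50,0],[0,0,-90,0],[0,0,-130,0],[40,-40,-170,0],[80,-80,-200,0],[80,-110,-230,0],[80,-110,-250,0],[80,-110,-250,0],[80,-110,-250,0]]'
python3 chk.py w17 | head -9
python3 - <<'E'
from h import *
f=np.load('pics/w17.npz'); w=f['w']; z=w[...,2]
m=(z>.034)&(z<.046)&(abs(w[...,0]-.52)<.07)&(abs(w[...,1]-.418)<.06)
r=cv2.minAreaRect(w[m][:,:2].astype(np.float32)*1e3); print(r,np.percentile(z[m],[5,50,95]).round(4))
E
```

```text
time: 48.97
position: [0.5197, 0.4179, 0.0114]
eef_rot: [-0.01, 1.0, 0.0, -0.0]
force: [-0.2, 0.5, 1.2]
grip_width: 0.047
grasp_force: 0.0
time: 49.8
position: [0.4429, 0.3051, 0.2658]
eef_rot: [-0.008, 1.0, 0.001, 0.003]
force: [0.5, -0.7, -0.5]
grip_width: 0.0469
grasp_force: 0.0
a 1 none
a -1 none
b 1 [-32.5   9.6] theta 0.02 42
b -1 [-32.6  -8. ] theta 0.02 45
c 1 none
c -1 none
b in slot [-0.8 -1.2] [14.2 31. ] 5.5
c in slot [-0.6 10.8] [13.5  8.4] 5.0
b ('grip', array([0., 0.]), array([0., 0.]), 0.0)
((519.1171875, 417.2860107421875), (79.28456115722656, 30.50261116027832), 0.9805306792259216) [0.0368 0.0406 0.0421]
```

View pics/w17.png

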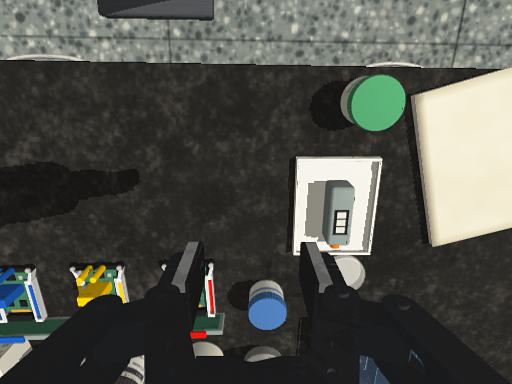

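The counter lies flat inside the tray, display up, at (340,212). The levers in view are still shut, and the gripper is clear.

```bash
python3 -c "
from bench import arm
print(arm.job_done())"
```

```text
the job is handed in; nothing more can be done
None
```

I put all three boards in their own slots with the levers shut, pressed the counter's button fully against the stop, laid the counter flat and display up in the tray, and handed the job in at about 50 s. While carrying the red board I briefly pressed it onto the blue board's front edge at about 30 N; both boards seated normally afterwards.

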